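Load a tube carrier and hang it on a retracting hook

TASK

Lift the metal carrier out of the rinse tray by its bail and stand it on the open counter, then drop the red-capped and the yellow-capped tube from the rack into its two pockets, one in each. Now take the carrier by its blue grip plate, slide or set it between the feet of the hook stand until the bail bar is just past the hook, and let go. Pull the sprung hook down by its red handle, turn it under the bail and let it back up until the carrier hangs at the top, upright and still; keep the carrier roughly level all the way and leave the other tubes, the glassware and the bottles alone.

Things in the scene. Friction and masses are not known exactly. Their poses are not given: they have to be found in the camera images.
- tray: white open rinse tray, fixed to the counter, 228 x 114 mm outside, walls 4 mm thick and 30 mm high, floor 4 mm thick; origin at the centre of its underside, x along its length. The carrier starts inside it, about parallel to it.
- carrier: aluminium tube carrier, 0.3 kg, balanced under its bail. Origin on its underside straight below the middle of the bail bar; +x: the end that leads under the hook; -x: the end with the blue grip plate. Base plate 6 mm thick, x -70 to +75 mm, 90 mm wide (y), with a 36 mm wide tongue on to x -130. Bail uprights at y +-40 mm. Empty, nothing but the bail is higher than 100 mm
- bail (a point): middle of the carrier's steel bail bar, 130 mm over the carrier's underside: flat bar along y, 8 mm thick (x), 12 mm tall (z), 88 mm long; axes as the carrier
- grip_plate (a point): point 20 mm under the top edge of the carrier's upright blue grip plate (12 mm thick in y, 30 mm long in x, from the tongue up to 100 mm over the carrier's underside); at carrier x -115, z 80 mm
- pocket_front (a point): centre of the mouth of the pocket on the grip-plate side of the bail (carrier x -40 mm, 66 mm over the underside), a round bore 20 mm wide and 46 mm deep with a chamfered mouth, straight down, in a white block 36 mm square; axes as the carrier
- pocket_rear (a point): the same for the pocket on the other side of the bail (carrier x +40 mm). The tall end of a seated tube stands 44 mm out of the pocket, its top 110 mm over the carrier's underside
- red_tube (a point): centre, half-way up, of the clear sample tube with the red cap: 90 mm tall, body 14.4 mm and cap (top 10 mm) 16.6 mm in diameter, z along it; it stands in the rack, its top 27 mm above the rack's top
- yellow_tube (a point): the same for the tube with the yellow cap
- blue_tube (a point): the same for the tube with the blue cap (stays in the rack)
- white_tube (a point): the same for the tube with the white cap (stays in the rack)
- rack: white tube rack, fixed, 144 x 104 x 66 mm, origin at the centre of its underside, x along its length; four tubes stand in it, at least 39 mm apart along x, at y +20 or -20 mm
- stand: grey hook stand, fixed. Origin on the counter straight below the hook's axis; +x from its open side to its column (at x 118 mm). Foot rails 8 mm high at y +-60 to 80 mm, x -65 to 135; bare counter between. Head at heights 177 to 207 mm, x -16 to 136. The carrier is right with its x along the stand's x and the bail bar's middle at stand x 17, y 0 mm (7 mm either way still fits the hook)
- hook_slide (a joint): how far the hook is drawn down, 0 to 0.055 m; a damped spring pulls it up (6.6 N at 0, 0.06 N more each mm, 4 N for each 0.1 m/s). At 0 the hook's underside is 144 mm over the counter, 8 mm above a bail standing under it; at 0.045 its tip passes 5 mm below the bail bar. Let up with the carrier on, it lifts the carrier 28 mm off the counter
- hook_turn (a joint): turn of hook and handle about the upright axis, 0 to 1.75 rad, counter-clockwise from above; it stays where left. At 0 the nose of the hook points along the stand's +x (under the bail); at 1.4 or more it points aside, along the bar, and comes down past the bar without touching it.
- hook_bowl (a point): lowest point of the open bowl of the dark steel hook, where the bail bar comes to lie: 17 mm out from the axis along the nose; the J-shaped hook of 8 mm round steel reaches 32 mm from its axis, and its upturned tip ends 12 mm above this point; x along the nose
- hook_handle (a point): centre of the red pull handle on top of the rod, on the hook's axis: 44 mm long (x, same direction as the nose), 16 mm thick (y), 36 mm tall; at 290 mm when up; it moves down and turns with the hook
- volumetric_flask: bystander: glass flask with a green stopper, 172 mm tall; origin at its underside
- beaker: bystander: 50 ml glass beaker, 70 mm tall, 56 mm wide; origin at its underside
- std_bottle_c: bystander: small bottle with a black cap, 105 mm tall; origin at its underside
Not all that is in view belongs to the job. What is shaped like the carrier but green is not meant.

How it is judged:
On the way, in this order (a step that is already met when the one before it is completed fails the run):
1. the carrier is lifted out of the tray, held by its bail bar (height (world z) of carrier above 0.02 m and distance between the grasp point and bail below 0.045 m and contact force between carrier and the fingers above 1 N), for 0.1 s.
2. the carrier stands flat on the counter outside the tray, released, not yet under the hook (height (world z) of carrier below 0.0025 m and angle between carrier's own z axis and vertical below 0.03 rad and contact force between carrier and the fingers below 0.05 N and linear speed of carrier below 0.02 m/s and horizontal distance between carrier and stand above 0.06 m), for 0.2 s.
3. one of the red and yellow tubes is down in a pocket (((z of red_tube in the frame of pocket_front below 0.006 m and distance between red_tube and pocket_front below 0.01 m and angle between the z axis of red_tube and the z axis of pocket_front, either way round below 0.2 rad) or (z of red_tube in the frame of pocket_rear below 0.006 m and distance between red_tube and pocket_rear below 0.01 m and angle between the z axis of red_tube and the z axis of pocket_rear, either way round below 0.2 rad) or (z of yellow_tube in the frame of pocket_front below 0.006 m and distance between yellow_tube and pocket_front below 0.01 m and angle between the z axis of yellow_tube and the z axis of pocket_front, either way round below 0.2 rad) or (z of yellow_tube in the frame of pocket_rear below 0.006 m and distance between yellow_tube and pocket_rear below 0.01 m and angle between the z axis of yellow_tube and the z axis of pocket_rear, either way round below 0.2 rad))), for 0.1 s.
4. the red and yellow tubes are down in the two pockets, one in each ((((z of red_tube in the frame of pocket_front below 0.006 m and distance between red_tube and pocket_front below 0.01 m and angle between the z axis of red_tube and the z axis of pocket_front, either way round below 0.2 rad) and (z of yellow_tube in the frame of pocket_rear below 0.006 m and distance between yellow_tube and pocket_rear below 0.01 m and angle between the z axis of yellow_tube and the z axis of pocket_rear, either way round below 0.2 rad)) or ((z of red_tube in the frame of pocket_rear below 0.006 m and distance between red_tube and pocket_rear below 0.01 m and angle between the z axis of red_tube and the z axis of pocket_rear, either way round below 0.2 rad) and (z of yellow_tube in the frame of pocket_front below 0.006 m and distance between yellow_tube and pocket_front below 0.01 m and angle between the z axis of yellow_tube and the z axis of pocket_front, either way round below 0.2 rad)))), for 0.1 s.
5. the loaded carrier is taken by its grip plate (distance between the grasp point and grip_plate below 0.05 m and contact force between carrier and the fingers above 1 N), for 0.1 s.
6. the loaded carrier stands flat on the counter under the hook, released, the bail bar just past the hook's axis (6 to 28 mm) (x of bail in the frame of stand between 0.006 and 0.028 m and y of bail in the frame of stand between -0.018 and 0.018 m and height (world z) of carrier below 0.0025 m and contact force between carrier and the fingers below 0.05 N), for 0.2 s.
7. the hook is drawn down at least 35 mm against its spring (value of joint hook_slide above 0.035 m), for 0.1 s.
At the end, for the whole second after the job is handed in: Carrier hangs by its bail in the hook (bar within 18 mm of the bowl), 15 mm or more off the counter, tilted under 0.2 rad, slower than 0.04 m/s, hook within 8 mm of its top; red and yellow tube down in the two pockets, one in each (less than 6 mm proud) ((((z of red_tube in the frame of pocket_front below 0.006 m and distance between red_tube and pocket_front below 0.01 m and angle between the z axis of red_tube and the z axis of pocket_front, either way round below 0.2 rad) and (z of yellow_tube in the frame of pocket_rear below 0.006 m and distance between yellow_tube and pocket_rear below 0.01 m and angle between the z axis of yellow_tube and the z axis of pocket_rear, either way round below 0.2 rad)) or ((z of red_tube in the frame of pocket_rear below 0.006 m and distance between red_tube and pocket_rear below 0.01 m and angle between the z axis of red_tube and the z axis of pocket_rear, either way round below 0.2 rad) and (z of yellow_tube in the frame of pocket_front below 0.006 m and distance between yellow_tube and pocket_front below 0.01 m and angle between the z axis of yellow_tube and the z axis of pocket_front, either way round below 0.2 rad))) and distance between bail and hook_bowl below 0.018 m and height (world z) of carrier above 0.015 m and angle between carrier's own z axis and vertical below 0.2 rad and value of joint hook_slide below 0.008 m and linear speed of carrier below 0.04 m/s); the robot touches nothing.
It fails at once if the carrier is tipped by more than 30 degrees (angle between carrier's own z axis and vertical above 0.52 rad).
It fails at once if the blue or white tube is taken out of its place in the rack (distance of any of blue_tube, white_tube from where it was at the start of the episode above 0.02 m).
It fails at once if a bystander (flask, beaker or bottle) is shifted more than 30 mm or knocked over ((distance of volumetric_flask from where it was at the start of the episode above 0.03 m or angle between volumetric_flask's own z axis and vertical above 0.5 rad) or (distance of beaker from where it was at the start of the episode above 0.03 m or angle between beaker's own z axis and vertical above 0.5 rad) or (distance of std_bottle_c from where it was at the start of the episode above 0.03 m or angle between std_bottle_c's own z axis and vertical above 0.5 rad)).
It also fails if it takes over 72 s, if anything falls off the work surface, if the arm or the gripper's body presses on something with over 40 N, if the wrist force passes 120 N, or if a joint passes its speed limit or range.

ROBOT

A 7-joint arm with a two-finger parallel gripper is mounted at the origin on a cart in front of the work surface, level with it; the furniture and walls round the work are solid. World frame = base frame: x ahead of the robot, y to its left, z up, the work surface at z = 0. Lengths are in m, angles in rad, forces in N, time in s.
With the tool pointing down it reaches from about 0.425 to 0.925 m from the base axis. Payload 6.8 kg.
Tool frame: the origin (TCP) lies on the mounting face of the last link; the fingertips stand 173 mm ahead of it and the grasp point (between the pads) lies 155 mm ahead of it; z points along the fingers, y is the line along which they close (so a half turn about z gives the same grasp; the last joint's range is limited). The gripper opens to 85 mm and grips with 20 to 120 N. Pads are 22 mm wide; open, the fingers measure 114 mm over their backs; the gripper's body (76 mm by 85 mm) begins 54 mm behind the grasp point. The pads swing forward as they close: fully open they stand 13 mm farther back than shut.
Start: joints at [1.239, 0.477, 0.022, 1.555, -0.011, 1.109, -0.083], TCP at [0.15, -0.658, 0.405] pointing down, gripper open.
Joint ranges: [-2.96, 2.96], [-0.34, 2.1], [-1.41, 1.46], [0.24, 2.44], [-1.37, 4.51], [0.17, 1.92], [-2.96, 2.96]. Speed limits (rad/s): [2.39, 2.39, 3.14, 3.14, 3.14, 3.14, 3.14].

INTERFACE

Orientations are given as a unit quaternion [w, x, y, z].
In Python, from station import bot gives the robot as it stands. The module is installed in compiled form; this text tells all that it offers.
- The arm moves only by the shell command python3 -m pendant 'ROWS' [FORCE]. ROWS is JSON, a list of rows, each a list of 5 numbers: the finger opening in m, from 0 to 0.0854, then the shift along the tool's x, y, z in m, then the turn about the tool's z in degrees. In form: [[jaw, x, y, z, yaw], ...]. A call has 1 to 12 rows; each row shifts and turns the commanded pose from where the row before left it, along the tool's axes as they then stand; what a row does not reach is not made up. A row lasts 1/12 s, in which the tool goes at most 41.7 mm and 7.16 degrees, less where a joint would pass 70% of its speed; a pose out of reach is approached as far as the arm can. A call with a gripper value outside its range is refused whole. The fingers move at their own pace and stop on an object; FORCE is the grip in N (left out, the last holds). Time passes only in rows, so rows that do not move let the fingers close. It gives the time, the measured TCP pose, the force, the opening and the grip force at its end, in the units of the state.
- bot.get_obs(): the state, without advancing time (a new reading comes with each control period).
- bot.read_camera(name): name is "side" or "top" or "wrist"; returns (picture, depth): 384x512x3 uint8, blue, green, red; 384x512 float32, m along the optical axis (not along the pixel's ray), 0 where there is no reading.
- bot.camera_model(name): a dict with "intrinsics" (3x3 intrinsics, pixels), "dist_coeffs" ([k1, k2, p1, p2, k3] as OpenCV has them; the pictures are not rectified), "R" (3x3) and "t" (3): a world point X has camera coordinates R X + t. Camera axes: x right, y down, z forward; pixel columns grow to the right and rows downward; lengths in m; the calibration is good to about 2 mm. A picture is of the moment at which its call begins: read the wrist's pose just before it. camera_model takes no time and is no camera call; for the wrist camera it gives the pose at the moment of the call.
- bot.hand_in(): hands the job in; it is judged then, once.
Trained networks look in the newest picture that a camera, given by its name, has taken for a name from the list of things; names that differ only in an ending like _2 or _b are one class to them, and where a whole thing is asked for, a point or a joint stands for the part that bears it (a point fixed in the world has none). Each returns a list of dicts, best first, with "score" (0 to 1); they miss things now and then, are a little off and sometimes report something else, mostly with a low value. They report only what shows in the picture. A call takes as long as a camera call. They do not tell look-alikes from the thing itself.
- bot.boxes_of(name, camera): "at" ([column, row] in pixels, amid what is visible of it).
- bot.trace(name, camera): "mask" (384x512 bool, what is visible of it) and "at" ([column, row] in pixels, amid what is visible of it).
- bot.pinpoint(name, camera): "at" ([column, row] in pixels: a listed point, or the origin of a listed thing).
The state is a dict: "t": time; "q": joint angles; "joint_vel": joint speeds; "joint_torque": joint torques, N m; "eef_pos": TCP position; "tool_rot": TCP orientation; "contact_force": force on the tool from outside, world axes, zero at the start; "torque": the same for the moment, N m; "gripper_width": opening from 0.0 (shut) to 1.0 (fully open); "grasp_force": force on a finger pad.
Only numpy, scipy, OpenCV 4.12 (cv2) and the standard library are available. Lean on these libraries where they do the work, as an engineer would, in place of code of your own. Each camera call takes 0.05 s, during which the arm holds its last target. There are 200 camera calls.

## Working session

There is one attempt and no reset: what is moved stays moved. The work goes in short steps, Python scripts to look and compute and a shell command to move; the robot and the scene stay as the last step left them, time stands still between calls to the robot, and variables do not carry over. Pictures are saved under pics/ and viewed, at most 10 in all, crops included, and the job is handed in when it is done.

```bash
mkdir -p pics; ls; cat > h.py <<'E'
import numpy as np, cv2, json
from station import bot
from scipy.spatial.transform import Rotation as Rn
def W(cam,px,z=None,depth=None,m=None):
    m=m or bot.camera_model(cam)
    K=np.array(m["intrinsics"]);d=np.array(m["dist_coeffs"]);R=np.array(m["R"]);t=np.array(m["t"])
    u=cv2.undistortPoints(np.array([[px]],float),K,d)[0,0]
    r=R.T@np.array([u[0],u[1],1.]);c=-R.T@t
    if depth is not None: return c+r*depth
    return c+r*(z-c[2])/r[2]
def cloud(cam,dep,m=None):
    m=m or bot.camera_model(cam)
    K=np.array(m["intrinsics"]);d=np.array(m["dist_coeffs"]);R=np.array(m["R"]);t=np.array(m["t"])
    h,w=dep.shape
    p=np.stack(np.meshgrid(np.arange(w),np.arange(h)),-1).reshape(-1,1,2).astype(float)
    u=cv2.undistortPoints(p,K,d).reshape(h,w,2)
    P=np.dstack([u,np.ones((h,w))])*dep[...,None]
    return (P-t)@R
def pose():
    o=bot.get_obs();q=o["tool_rot"];r=Rn.from_quat([q[1],q[2],q[3],q[0]])
    return np.array(o["eef_pos"]),r.as_matrix(),o
E
python3 - <<'E'
from h import *
p,R,o=pose();print(o["t"],p,R.round(3).tolist())
ims=[]
for c in("top","side"):
    im,d=bot.read_camera(c);np.save(f"pics/{c}.npy",d);cv2.imwrite(f"pics/{c}0.png",im)
    m=bot.camera_model(c);print(c,-np.array(m["R"]).T@m["t"])
    for n in "tray carrier bail grip_plate pocket_front pocket_rear red_tube yellow_tube blue_tube white_tube rack stand hook_bowl hook_handle volumetric_flask beaker std_bottle_c".split():
        r=bot.pinpoint(n,c);print(n,[(np.round(x["at"]).tolist(),round(x["score"],2)) for x in r[:3]])
E
```

```text
pics
0.0 [ 0.14973661 -0.65789345  0.40371438] [[0.975, 0.222, -0.001], [0.222, -0.975, 0.002], [-0.0, -0.002, -1.0]]
top [0.47979711 0.03325434 1.76134815]
tray [([252.0, 202.0], 0.56)]
carrier [([259.0, 200.0], 0.85), ([159.0, 223.0], 0.79)]
bail [([145.0, 220.0], 0.9)]
grip_plate [([232.0, 200.0], 0.93), ([132.0, 242.0], 0.86)]
pocket_front [([146.0, 226.0], 0.94), ([249.0, 201.0], 0.74)]
pocket_rear [([267.0, 201.0], 0.71), ([162.0, 210.0], 0.7)]
red_tube [([267.0, 196.0], 0.53)]
yellow_tube [([232.0, 205.0], 0.32), ([312.0, 186.0], 0.29), ([379.0, 178.0], 0.21)]
blue_tube []
white_tube []
rack [([314.0, 189.0], 0.92)]
stand [([359.0, 225.0], 0.73)]
hook_bowl [([363.0, 222.0], 0.38)]
hook_handle [([373.0, 222.0], 0.44)]
volumetric_flask [([360.0, 182.0], 0.5)]
beaker [([380.0, 179.0], 0.53), ([253.0, 201.0], 0.46)]
std_bottle_c [([363.0, 220.0], 0.72), ([329.0, 156.0], 0.49)]
side [0.50947421 1.28612272 1.34250296]
tray [([260.0, 239.0], 0.64)]
carrier [([263.0, 234.0], 0.7), ([282.0, 356.0], 0.66), ([254.0, 160.0], 0.22)]
bail [([264.0, 211.0], 0.95), ([282.0, 337.0], 0.71)]
grip_plate [([262.0, 243.0], 0.96), ([311.0, 372.0], 0.81)]
pocket_front [([257.0, 182.0], 0.72), ([290.0, 358.0], 0.57)]
pocket_rear [([264.0, 214.0], 0.71), ([272.0, 339.0], 0.63)]
red_tube [([259.0, 190.0], 0.45)]
yellow_tube [([259.0, 179.0], 0.5)]
blue_tube [([247.0, 181.0], 0.58), ([261.0, 179.0], 0.22)]
white_tube [([249.0, 172.0], 0.6)]
rack [([253.0, 189.0], 0.79)]
stand [([299.0, 163.0], 0.57), ([257.0, 180.0], 0.39), ([262.0, 229.0], 0.15)]
hook_bowl [([292.0, 134.0], 0.51)]
hook_handle [([298.0, 108.0], 0.53), ([251.0, 181.0], 0.38)]
volumetric_flask [([257.0, 160.0], 0.52)]
beaker [([250.0, 148.0], 0.65), ([263.0, 243.0], 0.29)]
std_bottle_c [([224.0, 182.0], 0.63), ([261.0, 235.0], 0.24), ([248.0, 180.0], 0.21)]
```

```bash
python3 - <<'E'
import cv2,numpy as np
a=cv2.imread('pics/top0.png')[130:280,110:430];b=cv2.imread('pics/side0.png')[80:384,150:400]
a=cv2.resize(a,None,fx=2.5,fy=2.5);cv2.imwrite('pics/a.png',a)
cv2.imwrite('pics/b.png',cv2.resize(b,None,fx=1.9,fy=1.9))
E
```

```text
(no output)
```

View pics/a.png

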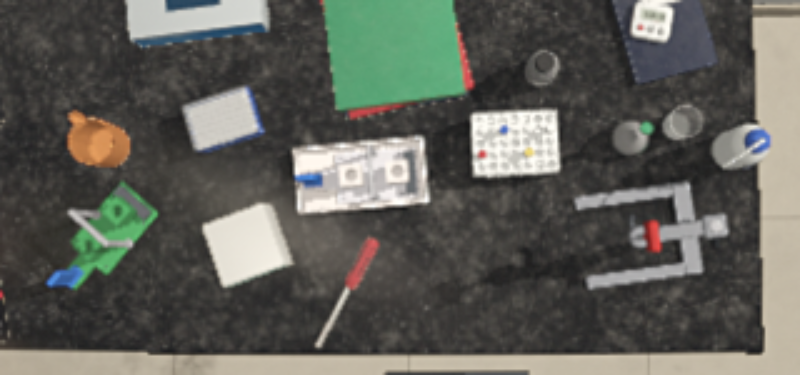

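View pics/b.png

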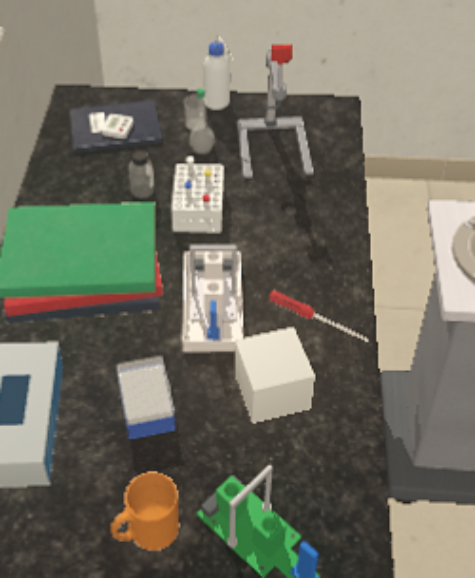

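The top view shows the metal carrier in the white tray (crop (360,175), blue plate to the left). The rack is at (515,143), with red, blue, yellow and white tubes. The stand at (655,235) opens to the left, with its red handle at (653,236). The green look-alike is at (105,235).

```bash
python3 - <<'E'
from h import *
z=dict(top=np.load('pics/top.npy'),side=np.load('pics/side.npy'))
f=lambda x,y:(110+x/2.5,130+y/2.5)
g=lambda x,y:(150+x/1.9,80+y/1.9)
def q(n,px,z_): print(n,np.round(px),W('top',px,z_).round(3))
for n,c,z_ in [("gripplate",(310,178),.1),("pf",(351,175),.07),("pr",(398,170),.07),("rackTL",(472,113),.066),("rackTR",(558,110),.066),("rackBR",(558,173),.066),("rackBL",(472,178),.066),("red",(482,154),.093),("yel",(529,152),.093),("blu",(504,129),.093),("handle",(653,236),.308),("footL",(577,203),.008),("footL2",(588,283),.008),("colTR",(688,184),.008),("colBR",(700,270),.008),("flask",(631,137),.1),("beaker",(683,122),.07),("bottle",(541,66),.1),("screw",(375,240),.01),("screwtip",(318,345),0.01),("box",(247,245),.05),("trayTL",(293,149),.03),("trayTR",(422,138),.03),("trayBR",(429,202),.03),("trayBL",(300,212),.03)]: q(n,f(*c),z_)
C=cloud('top',z['top'])
for n,c in [("bar?",(372,165)),("handle",(653,236)),("rack",(515,120)),("counter",(500,260)),("box",(247,245))]:
    u,v=map(int,f(*c));print(n,C[v,u].round(3))
s=cloud('side',z['side'])
for n,px in [("bail",(264,211)),("grip",(262,243)),("handle",(298,108))]: print(n,s[px[1],px[0]].round(3))
print("bail side z.134",W('side',(264,211),.134),W('side',(262,243),.084),W('side',(298,108),.29))
E
```

```text
gripplate [234. 201.] [0.592 0.25  0.1  ]
pf [250. 200.] [0.599 0.183 0.07 ]
pr [269. 198.] [0.607 0.102 0.07 ]
rackTL [299. 175.] [ 0.704 -0.025  0.066]
rackTR [333. 174.] [ 0.708 -0.172  0.066]
rackBR [333. 199.] [ 0.6   -0.17   0.066]
rackBL [299. 201.] [ 0.593 -0.024  0.066]
red [303. 192.] [ 0.631 -0.04   0.093]
yel [322. 191.] [ 0.634 -0.119  0.093]
blu [312. 182.] [ 0.673 -0.078  0.093]
handle [371. 224.] [ 0.49  -0.277  0.308]
footL [341. 211.] [ 0.551 -0.209  0.008]
footL2 [345. 243.] [ 0.411 -0.226  0.008]
colTR [385. 204.] [ 0.583 -0.405  0.008]
colBR [390. 238.] [ 0.432 -0.423  0.008]
flask [362. 185.] [ 0.657 -0.289  0.1  ]
beaker [383. 179.] [ 0.685 -0.384  0.07 ]
bottle [326. 156.] [ 0.778 -0.141  0.1  ]
screw [260. 226.] [0.488 0.146 0.01 ]
screwtip [237. 268.] [0.303 0.247 0.01 ]
box [209. 228.] [0.479 0.367 0.05 ]
trayTL [227. 190.] [0.648 0.289 0.03 ]
trayTR [279. 185.] [0.666 0.062 0.03 ]
trayBR [282. 211.] [0.554 0.05  0.03 ]
trayBL [230. 215.] [0.537 0.276 0.03 ]
bar? [0.61  0.145 0.145]
handle [ 0.492 -0.277  0.307]
rack [ 0.699 -0.103  0.005]
counter [ 0.452 -0.074 -0.004]
box [0.479 0.358 0.113]
bail [0.595 0.158 0.138]
grip [0.594 0.275 0.101]
handle [ 0.49  -0.274  0.287]
bail side z.134 [0.59575042 0.15413593 0.134     ] [0.59520928 0.26075849 0.084     ] [ 0.49038595 -0.26961903  0.29      ]
```

```bash
cat >> h.py <<'E'
def go(x,y,z,az=None,step=.040):
    "tool-axis shift from measured pose to TCP target; az = azimuth (deg) of tool y, mod 180; turn applied first"
    p,R,o=pose();a=np.degrees(np.arctan2(R[1,1],R[0,1]));dy=0
    if az is not None: dy=-((az-a+90)%180-90)
    Rr=R@Rn.from_euler('z',dy,degrees=True).as_matrix()
    w=np.array([x,y,z])-p;d0=R.T@w;d=Rr.T@w;n=np.linalg.norm(w)
    print("t%.2f"%o["t"],"pos",p.round(4),"azy %.2f"%a,"q7 %.2f"%o["q"][6],"| yaw %.2f"%dy,"no-turn",d0.round(4),"after-turn",d.round(4),"n",round(n/step,1),"w",round(o["gripper_width"]*85.4,1),"F",np.round(o["contact_force"],1),"g",round(o["grasp_force"],1))
E
python3 -m pendant '[[0.085,0.025,-0.0305,-0.012,0],[0.085,0.025,-0.0305,-0.012,0],[0.085,0.025,-0.0305,-0.012,0],[0.085,0.025,-0.0305,-0.012,0],[0.085,0.025,-0.0305,-0.012,0],[0.085,0.025,-0.0305,-0.012,0],[0.085,0.025,-0.0305,-0.012,0],[0.085,0.025,-0.0305,-0.012,0],[0.085,0.025,-0.0305,-0.012,0],[0.085,0.025,-0.0305,-0.012,0],[0.085,0.025,-0.0305,-0.012,0],[0.085,0.025,-0.0305,-0.012,0]]'
python3 - <<'E'
from h import *
go(.6,.144,.45,-84.5)
m=bot.camera_model("wrist");p,R,o=pose();Rc=np.array(m["R"]);c=-Rc.T@m["t"];print("cam in tool",R.T@(c-p),(Rc@R).round(2).tolist(),m["intrinsics"])
E
```

```text
t: 2.8
eef_pos: [0.3613, -0.2327, 0.5497]
tool_rot: [0.0, 0.994, 0.112, 0.0]
contact_force: [0.7, -0.8, -0.1]
gripper_width: 1.001
grasp_force: 0.0
t2.80 pos [ 0.3613 -0.2327  0.5497] azy -77.19 q7 -0.90 | yaw 7.31 no-turn [ 0.3162 -0.3145  0.0995] after-turn [ 0.2736 -0.3522  0.0995] n 11.4 w 85.5 F [ 0.7 -0.8 -0.1] g 0.0
cam in tool [0.07518313 0.00052805 0.02985472] [[-0.0, 1.0, -0.0], [-0.96, -0.0, -0.29], [-0.29, 0.0, 0.96]] [[322.98629552   0.         261.67006153]
 [  0.         322.98629552 192.8643143 ]
 [  0.           0.           1.        ]]
```

```bash
python3 -m pendant '[[0.085,0.0255,-0.03,0.008,3.65],[0.085,0.0235,-0.031,0.008,3.65],[0.085,0.0225,-0.0325,0.008,0],[0.085,0.0225,-0.0325,0.008,0],[0.085,0.0225,-0.0325,0.008,0],[0.085,0.0225,-0.0325,0.008,0],[0.085,0.0225,-0.0325,0.008,0],[0.085,0.0225,-0.0325,0.008,0],[0.085,0.0225,-0.0325,0.008,0],[0.085,0.0225,-0.0325,0.008,0],[0.085,0.0225,-0.029,0.008,0],[0.085,0,0,0,0]]'
python3 - <<'E'
from h import *
go(.6,.144,.40,-84.5)
m=bot.camera_model("wrist")
im,d=bot.read_camera("wrist");cv2.imwrite("pics/w1.png",im);np.save("pics/w1.npy",d)
C=cloud("wrist",d,m)
for n,z in dict(bail=.134,grip_plate=.084,pocket_front=.07,pocket_rear=.07,tray=0).items():
    for r in bot.pinpoint(n,"wrist")[:2]:
        u=r["at"];print(n,np.round(u),round(r["score"],2),W("wrist",u,z,m=m).round(4),C[int(u[1]),int(u[0])].round(3))
# bar by depth
M=(C[...,2]>.115)&(C[...,2]<.16)&(abs(C[...,0]-.6)<.08)&(abs(C[...,1]-.144)<.04)&(d>0)
P=C[M];print(len(P))
if len(P)>30:
    r=cv2.minAreaRect(P[:,:2].astype(np.float32)*1000);print(r,np.median(P[:,2]),P.min(0),P.max(0))
E
```

```text
t: 3.8
eef_pos: [0.5723, 0.1484, 0.4588]
tool_rot: [-0.003, 0.999, 0.052, -0.001]
contact_force: [-1.4, -0.1, 1.2]
gripper_width: 0.992
grasp_force: 0.0
t3.80 pos [0.5723 0.1484 0.4588] azy -84.03 q7 -2.03 | yaw 0.47 no-turn [0.0271 0.0075 0.0587] after-turn [0.0272 0.0073 0.0587] n 1.6 w 84.7 F [-1.4 -0.1  1.2] g 0.0
bail [264. 145.] 0.58 [0.6032 0.1509 0.134 ] [0.604 0.151 0.14 ]
grip_plate [157. 132.] 0.7 [0.5978 0.2643 0.084 ] [0.601 0.258 0.104]
pocket_front [230. 135.] 0.9 [0.6011 0.1881 0.07  ] [0.596 0.193 0.024]
pocket_rear [298. 135.] 0.76 [0.6087 0.1131 0.07  ] [0.604 0.108 0.025]
862
((604.402099609375, 150.31268310546875), (86.22663879394531, 8.158934593200684), 4.351877689361572) 0.14067695483835935 [0.56124925 0.14325379 0.13427534] [0.64753549 0.15738046 0.14330702]
```

View pics/w1.png

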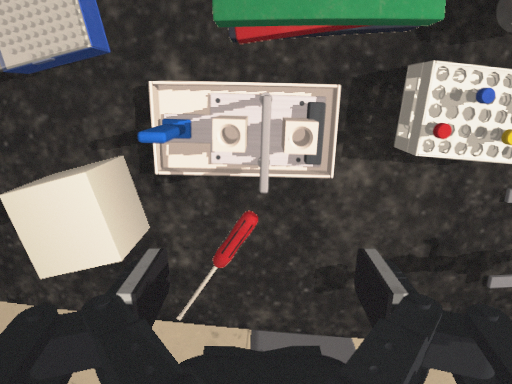

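The wrist view shows the carrier squarely in the tray. The bail bar runs from about (265,95) to (264,190), the pockets are at (232,133) and (300,135), and the blue plate is on the left at (165,132). Depth gives an 86×8 mm bar at z 0.14, which matches the given sizes. Next I descend and grasp.

```bash
python3 -m pendant '[[0.085,0.016,0.0003,0.02,1.6],[0.085,0.016,0.0003,0.03,0],[0.085,0,0,0.03,0],[0.085,0,0,0.03,0],[0.085,0,0,0.025,0],[0.085,0,0,0.02,0],[0.085,0,0,0.015,0],[0.085,0,0,0,0],[0.085,0,0,0,0]]' 40
python3 -c "
from h import *
go(.6044,.1503,.287,-85.65)"
```

```text
t: 4.85
eef_pos: [0.6032, 0.1425, 0.2909]
tool_rot: [0.0, 0.999, 0.033, -0.0]
contact_force: [-0.3, 0.1, 1.7]
gripper_width: 0.997
grasp_force: 0.0
t4.85 pos [0.6032 0.1425 0.2909] azy -86.16 q7 -2.15 | yaw -0.51 no-turn [ 0.0017 -0.0077  0.0039] after-turn [ 0.0018 -0.0077  0.0039] n 0.2 w 85.2 F [-0.3  0.1  1.7] g 0.0
```

```bash
python3 -m pendant '[[0.085,0.0018,-0.0077,0.0035,-0.5],[0.085,0,0,0,0],[0,0,0,0,0],[0,0,0,0,0],[0,0,0,0,0],[0,0,0,0,0],[0,0,0,0,0],[0,0,0,0,0],[0,0,0,-0.01,0],[0,0,0,-0.02,0],[0,0,0,-0.03,0],[0,0,0,-0.03,0]]' 50
python3 -c "
from h import *
go(.464,-.107,.40,-80.7)"
```

```text
t: 5.85
eef_pos: [0.6039, 0.1512, 0.3775]
tool_rot: [0.0, 0.999, 0.039, -0.002]
contact_force: [0.7, -0.5, -2.3]
gripper_width: 0.08
grasp_force: 50.0
t5.85 pos [0.6039 0.1512 0.3775] azy -85.56 q7 -2.10 | yaw -4.86 no-turn [-0.1596  0.2466 -0.0219] after-turn [-0.1799  0.2322 -0.0219] n 7.4 w 6.8 F [ 0.7 -0.5 -2.3] g 50.0
```

```bash
python3 -m pendant '[[0,-0.01,0,-0.012,0],[0,-0.02,0.005,-0.01,0],[0,-0.025,0.015,0,0],[0,-0.025,0.025,0,0],[0,-0.02,0.03,0,0],[0,-0.02,0.03,0,0],[0,-0.015,0.03,0,0],[0,-0.012,0.03,0,0],[0,-0.008,0.03,0,0],[0,-0.0046,0.03,0,0],[0,0,0.0146,0,0],[0,0,0.007,0,-1.2]]'
python3 - <<'E'
from h import *
go(.464,-.107,.287,-80.7)
m=bot.camera_model("wrist")
im,d=bot.read_camera("wrist");cv2.imwrite("pics/w2.png",im);np.save("pics/w2.npy",d)
C=cloud("wrist",d,m)
for n,z in dict(hook_handle=.29,hook_bowl=.136,stand=0,red_tube=.048,yellow_tube=.048).items():
    for r in bot.pinpoint(n,"wrist")[:2]:
        u=r["at"];print(n,np.round(u),round(r["score"],2),W("wrist",u,z,m=m).round(4),C[int(u[1]),int(u[0])].round(3))
im,d=bot.read_camera("top");cv2.imwrite("pics/t2.png",im)
E
```

```text
t: 6.85
eef_pos: [0.4636, -0.1097, 0.3995]
tool_rot: [0.001, 0.999, 0.047, -0.0]
contact_force: [0.5, 0.2, -2.5]
gripper_width: 0.085
grasp_force: 49.9
t6.85 pos [ 0.4636 -0.1097  0.3995] azy -84.63 q7 -1.50 | yaw -3.93 no-turn [ 0.0007 -0.0028  0.1125] after-turn [ 0.0009 -0.0027  0.1125] n 2.8 w 7.3 F [ 0.5  0.2 -2.5] g 49.9
hook_handle [198. 222.] 0.71 [ 0.5048 -0.0895  0.29  ] [ 0.451 -0.068  0.162]
hook_bowl [495. 169.] 0.77 [ 0.5034 -0.2862  0.136 ] [ 0.506 -0.272  0.153]
stand [ 68. 228.] 0.5 [0.3575 0.1248 0.    ] [ 0.459 -0.003  0.207]
```

View pics/w2.png

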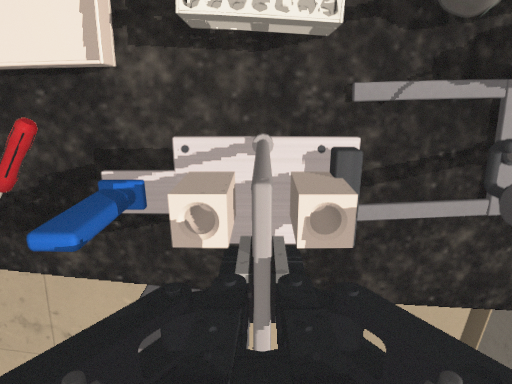

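The carrier hangs level in the fingers (bail at (262,240)) and the foot rails show on the right, at rows ~90 and ~210. I'll fit the rails for the stand's azimuth, using this image and the top view.

```bash
python3 - <<'E'
from h import *
m=bot.camera_model("wrist");im=cv2.imread("pics/w2.png")
g=cv2.cvtColor(im,cv2.COLOR_BGR2GRAY)
for lo,hi,a,b in((75,110,365,490),(195,228,370,480)):
    up=[];dn=[]
    for u in range(a,b,4):
        col=cv2.GaussianBlur(g[lo:hi,u-2:u+3].mean(1).astype(np.float32)[:,None],(1,3),0)[:,0];gr=np.diff(col)
        up.append(W("wrist",(u,lo+np.argmax(gr)+.5),.008,m=m)[:2]);dn.append(W("wrist",(u,lo+np.argmin(gr)+.5),.008,m=m)[:2])
    for P in(up,dn):
        P=np.array(P,np.float32);vx,vy,x,y=cv2.fitLine(P,cv2.DIST_HUBER,0,.001,.001).ravel()
        s=-np.sign(vy);print("az",np.degrees(np.arctan2(s*vy,s*vx)),"pt",x,y)
r=bot.trace("stand","top")
im,d=bot.read_camera("top")
C=cloud("top",d)
for r in bot.trace("hook_handle","top")[:2]:print("stand mask",r["score"],r["at"],r["mask"].sum())
# red handle
hsv=cv2.cvtColor(im,cv2.COLOR_BGR2HSV)
M=((hsv[...,0]<8)|(hsv[...,0]>172))&(hsv[...,1]>130)&(hsv[...,2]>70)
v,u=np.nonzero(M);k=(u>355)&(u<390)&(v>205)&(v<245);P=C[v[k],u[k]];print(k.sum(),P.mean(0),P.max(0),P.min(0),np.mean(u[k]),np.mean(v[k]))
top=P[P[:,2]>.295];print(cv2.minAreaRect(top[:,:2].astype(np.float32)*1000),len(top))
print(W("top",(u[k].mean(),v[k].mean()),.308))
E
```

```text
az -81.89292 pt 0.57336485 -0.26590264
az -81.74898 pt 0.5557325 -0.27965218
az -81.81008 pt 0.43850756 -0.30463102
az -81.93121 pt 0.4193048 -0.31211716
stand mask 0.49 [374.8, 224.0] 70
67 [ 0.49157451 -0.28238545  0.27697529] [0.52050564 0.03325434 1.76134815] [ 0.46768944 -0.35589762 -0.0039377 ] 370.7164179104478 224.1492537313433
((494.1712951660156, -126.0931396484375), (318.14752197265625, 36.37957000732422), 89.00470733642578) 49
[ 0.49100678 -0.27564531  0.308     ]
```

```bash
python3 -m pendant '[[0,0.0066,-0.0021,0.02,-2.8],[0,0,0,0.03,0],[0,0,0,0.03,0],[0,0,0,0.02,0],[0,0,0,0.008,0],[0,0,0,0.004,0],[0,0,0,0.003,0],[0,0,0,0.001,0],[0,0,0,0,0],[0,0,0,0,0]]'
python3 -c "
from h import *
go(.4705,-.1069,.2835,-81.84)"
```

```text
t: 8.18
eef_pos: [0.4714, -0.1039, 0.2843]
tool_rot: [0.0, 0.997, 0.073, 0.001]
contact_force: [0.3, 1.4, -1.9]
gripper_width: 0.085
grasp_force: 50.1
t8.18 pos [ 0.4714 -0.1039  0.2843] azy -81.58 q7 -1.59 | yaw 0.26 no-turn [-0.0013  0.0029  0.0008] after-turn [-0.0013  0.0029  0.0008] n 0.1 w 7.2 F [ 0.3  1.4 -1.9] g 50.1
```

```bash
python3 -m pendant '[[0,0,0,0.001,0],[0,0,0,0.001,0],[0,0,0,0.001,0],[0,0,0,0,0]]'
```

```text
t: 8.52
eef_pos: [0.4719, -0.1035, 0.2839]
tool_rot: [0.001, 0.997, 0.073, 0.001]
contact_force: [-11.3, 2.0, 33.0]
gripper_width: 0.084
grasp_force: 55.0
```

```bash
python3 -m pendant '[[0,0,0,-0.0025,0],[0.085,0,0,0,0],[0.085,0,0,0,0],[0.085,0,0,0,0],[0.085,0,0,0,0],[0.085,0,0,0,0],[0.085,0,0,-0.02,0],[0.085,0,0,-0.03,0],[0.085,0,0,-0.04,0],[0.06,0,0,-0.03,0],[0.04,0,0,-0.02,0],[0.04,0,0,0,0]]' 40
python3 -m pendant '[[0.04,0,0,0,-7.1],[0.04,0,0,0,-7.1],[0.04,0,0,0,-7.1],[0.04,0,0,0,-7.1],[0.04,0,0,0,-7.1],[0.04,0,0,0,-7.1],[0.04,0,0,0,-7.1],[0.04,0,0,0,-7.1],[0.04,0,0,0,-7.1],[0.04,0,0,0,-7.1],[0.04,0,0,0,-7.1],[0.04,0,0,0,-7.1]]' 40
python3 -c "
from h import *
go(.635,-.13,.42,3)"
```

```text
t: 9.52
eef_pos: [0.4721, -0.1037, 0.4271]
tool_rot: [0.001, 0.997, 0.073, 0.004]
contact_force: [0.4, -0.4, 0.3]
gripper_width: 0.6
grasp_force: 0.0
t: 10.52
eef_pos: [0.4705, -0.104, 0.4217]
tool_rot: [-0.001, 0.682, 0.731, -0.0]
contact_force: [-0.1, -0.6, 0.0]
gripper_width: 0.468
grasp_force: 0.0
t10.52 pos [ 0.4705 -0.104   0.4217] azy 3.98 q7 -0.01 | yaw 0.98 no-turn [-0.0374  0.1623  0.0014] after-turn [-0.0346  0.1629  0.0014] n 4.2 w 40.0 F [-0.1 -0.6  0. ] g 0.0
```

```bash
python3 -m pendant '[[0.04,-0.008,0.035,0,1],[0.04,-0.01,0.04,0,0],[0.04,-0.008,0.04,0,0],[0.04,-0.005,0.032,0,0],[0.04,-0.0035,0.016,0,0],[0.04,0,0,0,0],[0.04,0,0,0,0]]'
python3 - <<'E'
from h import *
go(.635,-.13,.42,3)
m=bot.camera_model("wrist")
im,d=bot.read_camera("wrist");cv2.imwrite("pics/w3.png",im);np.save("pics/w3.npy",d)
C=cloud("wrist",d,m)
for n,z in dict(red_tube=.048,yellow_tube=.048,blue_tube=.048,white_tube=.048,bail=.13,grip_plate=.08,pocket_front=.066,pocket_rear=.066,rack=0).items():
    for r in bot.pinpoint(n,"wrist")[:2]:
        u=r["at"];print(n,np.round(u),round(r["score"],2),W("wrist",u,z,m=m).round(4),C[int(u[1]),int(u[0])].round(3))
h=cv2.cvtColor(im,cv2.COLOR_BGR2HSV)
for n,k in dict(red=(h[...,0]<7)|(h[...,0]>173),yel=(h[...,0]>20)&(h[...,0]<35),blu=(h[...,0]>105)&(h[...,0]<125)).items():
    M=(k&(h[...,1]>140)&(h[...,2]>70)&(C[...,2]>.086)&(C[...,2]<.105)&(d>0)).astype(np.uint8)
    nn,l,s,c=cv2.connectedComponentsWithStats(M)
    for i in range(1,nn):
        if s[i,4]>15: P=C[l==i];print(n,s[i,4],c[i].round(1),P.mean(0).round(4),((P.min(0)+P.max(0))/2).round(4),np.ptp(P,0).round(4),W("wrist",c[i],.093,m=m).round(4))
# bail and pocket tops of carrier via depth
E
```

```text
t: 11.1
eef_pos: [0.6355, -0.1301, 0.4209]
tool_rot: [-0.001, 0.691, 0.723, -0.0]
contact_force: [-0.3, 0.3, -0.2]
gripper_width: 0.466
grasp_force: 0.0
t11.10 pos [ 0.6355 -0.1301  0.4209] azy 2.65 q7 -0.13 | yaw -0.35 no-turn [ 0.0001 -0.0005  0.0009] after-turn [ 0.0001 -0.0005  0.0009] n 0.0 w 39.8 F [-0.3  0.3 -0.2] g 0.0
yellow_tube [260. 151.] 0.7 [ 0.6334 -0.1139  0.048 ] [ 0.633 -0.106  0.092]
blue_tube [299. 113.] 0.75 [ 0.672  -0.0717  0.048 ] [ 0.667 -0.069  0.091]
white_tube [298. 188.] 0.71 [ 0.6771 -0.153   0.048 ] [ 0.673 -0.146  0.073]
white_tube [302. 116.] 0.71 [ 0.675  -0.0748  0.048 ] [ 0.669 -0.072  0.094]
bail [ 67. 150.] 0.74 [ 0.4724 -0.1058  0.13  ] [ 0.476 -0.105  0.137]
grip_plate [69. 12.] 0.88 [0.4567 0.0102 0.08  ] [0.462 0.008 0.091]
pocket_front [ 90. 104.] 0.63 [ 0.4622 -0.0706  0.066 ] [ 0.457 -0.07   0.058]
pocket_front [110. 177.] 0.23 [ 0.4773 -0.1446  0.066 ] [ 0.468 -0.149  0.047]
pocket_rear [113. 178.] 0.77 [ 0.4799 -0.1453  0.066 ] [ 0.469 -0.15   0.045]
rack [279. 129.] 0.95 [ 0.6548 -0.0943  0.    ] [ 0.654 -0.094  0.005]
red 259 [262.8  71.1] [ 0.6326 -0.0358  0.0933] [ 0.6328 -0.0357  0.0932] [0.0142 0.0151 0.0047] [ 0.6326 -0.0357  0.093 ]
yel 225 [261.8 159.1] [ 0.6353 -0.1137  0.0933] [ 0.6356 -0.1139  0.0931] [0.0151 0.0156 0.0042] [ 0.6353 -0.1137  0.093 ]
blu 594 [60.2 14. ] [0.4586 0.005  0.0968] [0.4563 0.0059 0.0945] [0.0148 0.0252 0.0168] [0.4562 0.0059 0.093 ]
blu 232 [305.9 116.3] [ 0.6733 -0.0726  0.0934] [ 0.6735 -0.0724  0.092 ] [0.0149 0.0143 0.008 ] [ 0.6734 -0.0726  0.093 ]
```

View pics/w3.png

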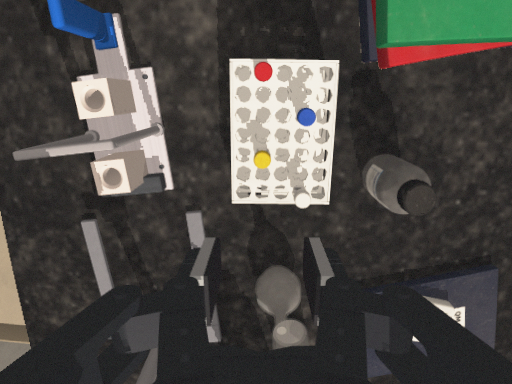

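The rack view shows red at (263,71), yellow at (262,159), blue at (306,117) and white at (303,200), with the carrier standing on the left. The cap tops come out at z 0.093, as expected. Now I measure the carrier from the same picture.

```bash
python3 - <<'E'
from h import *
m=bot.camera_model("wrist");d=np.load("pics/w3.npy");C=cloud("wrist",d,m)
M=(C[...,2]>.122)&(C[...,2]<.15)&(abs(C[...,0]-.47)<.07)&(abs(C[...,1]+.105)<.04)&(d>0)
P=C[M];print(len(P),cv2.minAreaRect(P[:,:2].astype(np.float32)*1000),np.percentile(P[:,2],[5,50,95]))
for y in(-.067,-.146):
    M=(C[...,2]>.058)&(C[...,2]<.072)&(abs(C[...,0]-.47)<.04)&(abs(C[...,1]-y)<.028)&(d>0)
    P=C[M];print(len(P),cv2.minAreaRect(P[:,:2].astype(np.float32)*1000),np.percentile(P[:,2],[5,50,95]))
go(.6353,-.1137,.241,5)
E
```

```text
1143 ((472.595703125, -105.33491516113281), (88.45620727539062, 8.623570442199707), 8.456408500671387) [0.12940613 0.13805562 0.13939889]
1265 ((466.98016357421875, -66.22600555419922), (37.865142822265625, 36.490028381347656), 8.008666038513184) [0.06052902 0.06788548 0.06941995]
1102 ((478.489013671875, -145.1547393798828), (37.14592742919922, 35.72366714477539), 8.15758228302002) [0.05992487 0.06811993 0.06967037]
t11.60 pos [ 0.635  -0.1304  0.423 ] azy 2.61 q7 -0.13 | yaw -2.39 no-turn [0.0167 0.001  0.182 ] after-turn [0.0167 0.0017 0.182 ] n 4.6 w 40.0 F [0.2 0.6 0.5] g 0.0
```

```bash
python3 -m pendant '[[0.04,0.0085,0.001,0.02,-5.6],[0.04,0.008,0.0017,0.035,0],[0.04,0,0,0.04,0],[0.04,0,0,0.04,0],[0.04,0,0,0.027,0],[0.04,0,0,0.014,0],[0.04,0,0,0,0],[0.04,0,0,0,0]]' 30
python3 -c "
from h import *
go(.6353,-.1137,.241,8.2)"
```

```text
t: 12.27
eef_pos: [0.6369, -0.1135, 0.2474]
tool_rot: [0.0, 0.655, 0.756, 0.0]
contact_force: [-0.0, -0.5, -0.4]
gripper_width: 0.467
grasp_force: 0.0
t12.27 pos [ 0.6369 -0.1135  0.2474] azy 8.22 q7 -0.18 | yaw 0.02 no-turn [ 0.0001 -0.0016  0.0064] after-turn [ 0.0001 -0.0016  0.0064] n 0.2 w 39.9 F [-0.  -0.5 -0.4] g 0.0
```

```bash
python3 -m pendant '[[0.04,0,-0.0016,0.006,0],[0.04,0,0,0,0],[0,0,0,0,0],[0,0,0,0,0],[0,0,0,0,0],[0,0,0,0,0],[0,0,0,0,0],[0,0,0,-0.02,0],[0,0,0,-0.03,0],[0,0,0,-0.03,0],[0,0,0,-0.025,0],[0,0,0,0,0]]' 30
python3 -c "
from h import *
go(.4785,-.1452,.341,8.3)"
```

```text
t: 13.27
eef_pos: [0.6366, -0.1133, 0.3516]
tool_rot: [0.004, 0.655, 0.756, 0.003]
contact_force: [0.9, -0.7, 0.6]
gripper_width: 0.178
grasp_force: 29.4
t13.27 pos [ 0.6366 -0.1133  0.3516] azy 8.22 q7 -0.11 | yaw -0.08 no-turn [-0.009  -0.1611  0.0092] after-turn [-0.0087 -0.1611  0.0092] n 4.0 w 15.2 F [ 0.9 -0.7  0.6] g 29.4
```

```bash
python3 -m pendant '[[0,-0.001,-0.025,0,0],[0,-0.002,-0.035,0,0],[0,-0.002,-0.035,0,0],[0,-0.002,-0.035,0.005,0],[0,-0.002,-0.023,0.01,0],[0,0,-0.0081,0.01,0],[0,0,0,0,0],[0,0,0,0,0],[0,0,0,0,0]]'
python3 - <<'E'
from h import *
m=bot.camera_model("wrist");im,d=bot.read_camera("wrist");cv2.imwrite("pics/w4.png",im);np.save("pics/w4.npy",d)
C=cloud("wrist",d,m)
go(.4785,-.1452,.3,8.3)
for n in("pocket_rear","pocket_front","yellow_tube"):
    for r in bot.pinpoint(n,"wrist")[:2]:
        u=r["at"];print(n,np.round(u),round(r["score"],2),W("wrist",u,.066,m=m).round(4))
for y in(-.067,-.146):
    M=(C[...,2]>.058)&(C[...,2]<.072)&(abs(C[...,0]-.47)<.04)&(abs(C[...,1]-y)<.028)&(d>0)
    P=C[M];print(len(P),cv2.minAreaRect(P[:,:2].astype(np.float32)*1000))
E
```

```text
t: 14.02
eef_pos: [0.4779, -0.1455, 0.3213]
tool_rot: [0.001, 0.654, 0.756, 0.001]
contact_force: [0.2, 0.3, 0.3]
gripper_width: 0.175
grasp_force: 29.4
t14.07 pos [ 0.4781 -0.1454  0.3214] azy 8.27 q7 -0.01 | yaw -0.03 no-turn [0.0001 0.0004 0.0214] after-turn [0.0001 0.0004 0.0214] n 0.5 w 15.0 F [ 0.3 -0.8  0.1] g 29.4
pocket_rear [260. 199.] 0.88 [ 0.4784 -0.1451  0.066 ]
pocket_rear [261.  84.] 0.35 [ 0.4673 -0.0655  0.066 ]
pocket_front [259.  86.] 0.89 [ 0.4663 -0.0667  0.066 ]
yellow_tube [262. 236.] 0.94 [ 0.4839 -0.1742  0.066 ]
yellow_tube [257.  86.] 0.68 [ 0.4652 -0.0668  0.066 ]
2401 ((465.802978515625, -65.28369140625), (36.39341354370117, 35.966434478759766), 8.351405143737793)
1627 ((477.3381652832031, -144.35415649414062), (36.02217483520508, 36.932376861572266), 8.239296913146973)
```

View pics/w4.png

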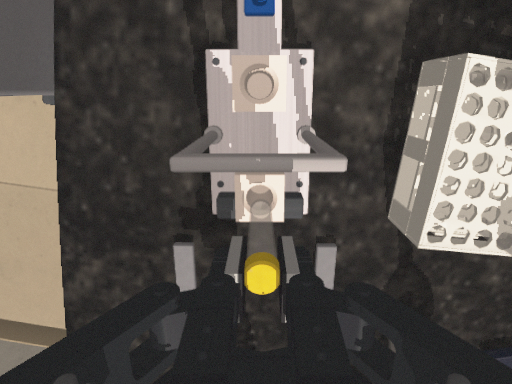

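The tube is held upright over the rear pocket (cap at (262,272), pocket at (260,199)). It is aligned within 1 mm, so I lower it.

```bash
python3 -m pendant '[[0,0,0,0.01,0],[0,0,0,0.012,0],[0,0,0,0.012,0],[0,0,0,0.012,0],[0,0,0,0.01,0],[0,0,0,0.005,0],[0,0,0,0,0]]'
```

```text
t: 14.8
eef_pos: [0.4773, -0.1455, 0.2589]
tool_rot: [0.0, 0.654, 0.756, 0.001]
contact_force: [1.4, 0.3, -1.9]
gripper_width: 0.176
grasp_force: 30.7
```

```bash
python3 -m pendant '[[0.04,0,0,0,0],[0.04,0,0,0,0],[0.04,0,0,0,0],[0.04,0,0,0,0],[0.04,0,0,-0.02,0],[0.04,0,0,-0.035,0],[0.04,0,0,-0.035,0],[0.04,0.02,0.03,-0.01,0],[0.04,0.025,0.03,0,0],[0.04,0.025,0.03,0,0],[0.04,0.015,0.03,0,0],[0.04,0,0.03,0,0]]'
python3 - <<'E'
from h import *
im,d=bot.read_camera("side")
for r in bot.pinpoint("yellow_tube","side")[:2]: print(r["at"],r["score"],W("side",r["at"],.066).round(3))
go(.6326,-.0357,.2415,8.2)
E
```

```text
t: 15.8
eef_pos: [0.6135, -0.0353, 0.3605]
tool_rot: [-0.0, 0.653, 0.758, 0.001]
contact_force: [-0.1, -0.2, 0.8]
gripper_width: 0.469
grasp_force: 0.0
[298.5, 183.4] 0.61 [ 0.473 -0.071  0.066]
t15.90 pos [ 0.6161 -0.0381  0.3599] azy 8.36 q7 -0.23 | yaw 0.16 no-turn [-0.0002  0.0163  0.1184] after-turn [-0.0002  0.0163  0.1184] n 3.0 w 39.9 F [-0.2 -0.9  0.8] g 0.0
```

```bash
python3 -m pendant '[[0.04,0,0.0155,0.02,0],[0.04,0,0,0.035,0],[0.04,0,0,0.03,0],[0.04,0,0,0.02,0],[0.04,0,0,0.005,0],[0.04,0,0,0,0]]'
python3 - <<'E'
from h import *
go(.6326,-.0357,.2415,8.2)
E
```

```text
t: 16.4
eef_pos: [0.6273, -0.0386, 0.2482]
tool_rot: [-0.001, 0.655, 0.756, -0.001]
contact_force: [-0.6, -0.5, 1.2]
gripper_width: 0.468
grasp_force: 0.0
t16.40 pos [ 0.6273 -0.0386  0.2482] azy 8.20 q7 -0.31 | yaw 0.00 no-turn [0.0021 0.0057 0.0067] after-turn [0.0021 0.0057 0.0067] n 0.2 w 40.0 F [-0.6 -0.5  1.2] g 0.0
```

```bash
python3 -m pendant '[[0.04,0.0021,0.005,0.005,0],[0.04,0,0,0.0015,0],[0,0,0,0,0],[0,0,0,0,0],[0,0,0,0,0],[0,0,0,0,0],[0,0,0,0,0],[0,0,0,-0.02,0],[0,0,0,-0.035,0],[0,0,0,-0.035,0],[0,0,0,-0.02,0],[0,0,0,0,0]]' 30
python3 -c "
from h import *
go(.4668,-.066,.322,8.3)"
```

```text
t: 17.4
eef_pos: [0.6344, -0.0346, 0.3586]
tool_rot: [0.003, 0.655, 0.756, 0.003]
contact_force: [0.1, 1.1, 0.8]
gripper_width: 0.175
grasp_force: 29.4
t17.40 pos [ 0.6344 -0.0346  0.3586] azy 8.22 q7 -0.24 | yaw -0.08 no-turn [-0.0071 -0.1707  0.0352] after-turn [-0.0069 -0.1707  0.0352] n 4.4 w 14.9 F [0.1 1.1 0.8] g 29.4
```

```bash
python3 -m pendant '[[0,-0.001,-0.025,0,0],[0,-0.002,-0.037,0,0],[0,-0.002,-0.037,0.005,0],[0,-0.002,-0.037,0.01,0],[0,0,-0.025,0.01,0],[0,0,-0.0097,0.01,0],[0,0,0,0,0],[0,0,0,0,0]]'
python3 - <<'E'
from h import *
m=bot.camera_model("wrist");im,d=bot.read_camera("wrist");cv2.imwrite("pics/w5.png",im)
go(.4668,-.066,.2585,8.3)
for n in("pocket_front",):
    for r in bot.pinpoint(n,"wrist")[:2]:
        u=r["at"];print(n,np.round(u),round(r["score"],2),W("wrist",u,.066,m=m).round(4))
E
```

```text
t: 18.07
eef_pos: [0.4649, -0.0668, 0.318]
tool_rot: [-0.0, 0.655, 0.756, -0.0]
contact_force: [0.3, -0.6, 0.1]
gripper_width: 0.174
grasp_force: 29.4
t18.12 pos [ 0.4659 -0.0665  0.3186] azy 8.22 q7 -0.17 | yaw -0.08 no-turn [0.0003 0.0009 0.0601] after-turn [0.0003 0.0009 0.0601] n 1.5 w 14.8 F [-0.3  0.1 -0.2] g 29.4
pocket_front [263. 198.] 0.6 [ 0.4665 -0.0645  0.066 ]
```

```bash
python3 -m pendant '[[0,0.0004,0.0007,0.01,0],[0,0,0,0.012,0],[0,0,0,0.012,0],[0,0,0,0.012,0],[0,0,0,0.009,0],[0,0,0,0.004,0],[0,0,0,0,0]]'
```

```text
t: 18.75
eef_pos: [0.4672, -0.0655, 0.2593]
tool_rot: [0.001, 0.654, 0.756, 0.001]
contact_force: [0.0, -0.8, 6.4]
gripper_width: 0.176
grasp_force: 32.8
```

```bash
python3 -m pendant '[[0.04,0,0,0,0],[0.04,0,0,0,0],[0.04,0,0,0,0],[0.04,0,0,0,0],[0.04,0,0,-0.02,0],[0.04,0,0,-0.035,0],[0.04,0,0,-0.04,0],[0.05,0.025,0,-0.02,0],[0.05,0.025,0,0,0],[0.05,0.025,0,0,0],[0.05,0,0,0,0],[0.05,0,0,0,0]]'
python3 - <<'E'
from h import *
go(.4557,.0088,.235,8.3)
m=bot.camera_model("wrist");im,d=bot.read_camera("wrist");cv2.imwrite("pics/w6.png",im);np.save("pics/w6.npy",d)
C=cloud("wrist",d,m)
for n,z in dict(grip_plate=.08,red_tube=.066,yellow_tube=.066,hook_bowl=.148,hook_handle=.29,stand=0,bail=.13).items():
    for r in bot.pinpoint(n,"wrist")[:2]:
        u=r["at"];print(n,np.round(u),round(r["score"],2),W("wrist",u,z,m=m).round(4),C[int(u[1]),int(u[0])].round(3))
h=cv2.cvtColor(im,cv2.COLOR_BGR2HSV)
for n,k in dict(red=(h[...,0]<7)|(h[...,0]>173),yel=(h[...,0]>20)&(h[...,0]<35),blu=(h[...,0]>105)&(h[...,0]<125)).items():
    M=(k&(h[...,1]>140)&(h[...,2]>70)&(C[...,2]>.086)&(d>0)).astype(np.uint8)
    nn,l,s,c=cv2.connectedComponentsWithStats(M)
    for i in range(1,nn):
        if s[i,4]>40: P=C[l==i];print(n,s[i,4],c[i].round(1),((P.min(0)+P.max(0))/2).round(4),np.ptp(P,0).round(4),P[:,2].max())
E
```

```text
t: 19.75
eef_pos: [0.4546, 0.0093, 0.3743]
tool_rot: [0.0, 0.653, 0.757, -0.0]
contact_force: [0.5, -0.7, -0.2]
gripper_width: 0.587
grasp_force: 0.0
t19.75 pos [0.4546 0.0093 0.3743] azy 8.39 q7 -0.24 | yaw 0.09 no-turn [-0.0006  0.001   0.1393] after-turn [-0.0006  0.001   0.1393] n 3.5 w 50.1 F [ 0.5 -0.7 -0.2] g 0.0
grip_plate [264. 183.] 0.73 [0.4579 0.0117 0.08  ] [0.456 0.018 0.101]
red_tube [257. 260.] 0.72 [ 0.463  -0.0699  0.066 ] [ 0.462 -0.059  0.085]
yellow_tube [258. 327.] 0.61 [ 0.4752 -0.1475  0.066 ] [ 0.474 -0.138  0.077]
yellow_tube [259. 259.] 0.57 [ 0.4648 -0.0679  0.066 ] [ 0.464 -0.06   0.08 ]
bail [263. 338.] 0.72 [ 0.4734 -0.1052  0.13  ] [ 0.472 -0.101  0.134]
bail [256. 259.] 0.71 [ 0.4575 -0.0338  0.13  ] [ 0.46  -0.061  0.079]
red 322 [259.5 280.3] [ 0.4649 -0.0659  0.1075] [0.0152 0.017  0.0096] 0.11224610473691062
yel 47 [258.9 349.1] [ 0.4747 -0.1395  0.1057] [0.0152 0.0062 0.0078] 0.1096149230985694
blu 541 [260.6 188.7] [0.4546 0.0097 0.0944] [0.0142 0.0292 0.0168] 0.10280882869115572
blu 252 [474.  301.7] [ 0.6728 -0.0723  0.0906] [0.016  0.0158 0.0092] 0.09524992495491023
```

View pics/w6.png

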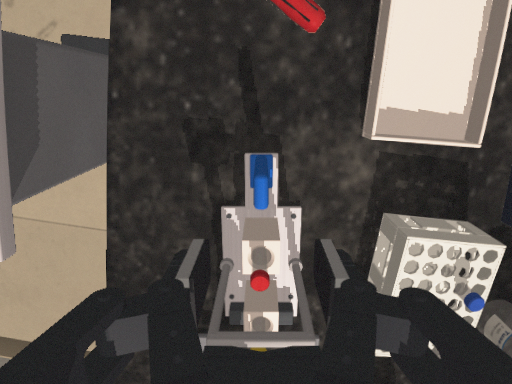

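Both tubes are seated: red cap at (260,280), cap tops at 110 mm. The blue plate at (261,188) lies right between the fingers, so I descend and grip.

```bash
python3 -m pendant '[[0.05,0,0,0.025,0],[0.05,0,0,0.04,0],[0.05,0,0,0.035,0],[0.05,0,0,0.025,0],[0.05,0,0,0.01,0],[0.05,0,0,0,0],[0,0,0,0,0],[0,0,0,0,0],[0,0,0,0,0],[0,0,0,0,0],[0,0,0,0,0],[0,0,0,0,0]]' 60
python3 - <<'E'
from h import *
go(.4557,.0088,.237,8.16)
m=bot.camera_model("top");im,d=bot.read_camera("top")
h=cv2.cvtColor(im,cv2.COLOR_BGR2HSV);C=cloud("top",d)
M=((h[...,0]<8)|(h[...,0]>172))&(h[...,1]>130)&(h[...,2]>70);M[:, :355]=0;M[:205]=0;M[245:]=0;M[:,390:]=0
v,u=np.nonzero(M);print(len(u),W("top",(u.mean(),v.mean()),.308),u.mean(),v.mean(),np.ptp(u),np.ptp(v))
im,d=bot.read_camera("side");C=cloud("side",d)
h=cv2.cvtColor(im,cv2.COLOR_BGR2HSV);M=((h[...,0]<8)|(h[...,0]>172))&(h[...,1]>130)&(h[...,2]>70)&(C[...,2]>.25)
v,u=np.nonzero(M);P=C[v,u];k=abs(P[:,1]+.275)<.06;P=P[k];print(len(P),P.min(0),P.max(0))
for n,z in dict(hook_bowl=.148,hook_handle=.29).items():
    for r in bot.pinpoint(n,"side")[:2]:print(n,r["score"],W("side",r["at"],z).round(4))
E
```

```text
t: 21.15
eef_pos: [0.4557, 0.0083, 0.2408]
tool_rot: [0.001, 0.655, 0.756, 0.001]
contact_force: [-1.3, 0.4, 5.4]
gripper_width: 0.129
grasp_force: 59.1
t21.15 pos [0.4557 0.0083 0.2408] azy 8.18 q7 -0.49 | yaw 0.02 no-turn [0.0005 0.0001 0.0038] after-turn [0.0005 0.0001 0.0038] n 0.1 w 11.0 F [-1.3  0.4  5.4] g 59.1
67 [ 0.49100678 -0.27564531  0.308     ] 370.7164179104478 224.1492537313433 6 12
70 [ 0.47130815 -0.28168905  0.26937601] [ 0.51098226 -0.25807474  0.31498924]
hook_handle 0.52 [ 0.4844 -0.2672  0.29  ]
hook_handle 0.37 [ 0.65   -0.0239  0.29  ]
```

```bash
python3 - <<'E'
from h import *
az=np.radians(-84.63);y=np.array([np.cos(az),np.sin(az),0]);z=np.array([0,0,-1.]);R=np.stack([np.cross(y,z),y,z],1)
p=np.array([.4636,-.1097,.3995])
m=bot.camera_model("wrist");p1,R1,_=pose();A=np.array(m["R"])@R1;ct=R1.T@(-np.array(m["R"]).T@m["t"]-p1)
Rc=A@R.T;m2=dict(m,R=Rc,t=-Rc@(p+R@ct))
im=cv2.imread("pics/w2.png");g=cv2.cvtColor(im,cv2.COLOR_BGR2GRAY).astype(float)
xs=np.array([.1420,-.9899,0]);ys=np.array([.9899,.1420,0])
for v in range(86,100,3):
    row=g[v-1:v+2,335:375].mean(0);u=335+np.argmax(np.diff(row))+.5
    P=W("wrist",(u,v),.008,m=m2);print(u,v,P.round(4),"xs",P@xs,"ys",P@ys)
for px in[(420,82),(420,101),(450,203),(450,219)]:
    P=W("wrist",px,.008,m=m2);print(P@ys)
d=np.load("pics/w2.npy");C=cloud("wrist",d,m2)
o=np.array([.4946,-.2752,0])
Q=C-o;X=Q@xs;Y=Q@ys
for lo,hi in((.12,.17),(.17,.24),(.24,.34)):
    M=(C[...,2]>lo)&(C[...,2]<hi)&(X>-.06)&(X<.15)&(abs(Y)<.06)&(d>0)
    v,u=np.nonzero(M)
    if len(u): print(lo,len(u),u.min(),u.max(),v.min(),v.max(),"X",np.percentile(X[M],[1,50,99]).round(4),"Y",np.percentile(Y[M],[1,50,99]).round(4),"z",np.percentile(C[M][:,2],[1,99]))
E
```

```text
354.5 86 [ 0.5561 -0.2025  0.008 ] xs 0.27945903670521444 ys 0.5217349370548653
354.5 89 [ 0.553  -0.2031  0.008 ] xs 0.27953273024064607 ys 0.5186194070552401
354.5 92 [ 0.55   -0.2036  0.008 ] xs 0.279607865339749 ys 0.5154908928945594
354.5 95 [ 0.5469 -0.2041  0.008 ] xs 0.27968444923944086 ys 0.5123492020922864
353.5 98 [ 0.5436 -0.2035  0.008 ] xs 0.27866792315746636 ys 0.5092366571626714
0.5235237081174121
0.5034453243135306
0.3826868469711804
0.3617725757418826
0.12 835 483 511 140 198 X [-0.0051 -0.0028  0.0024] Y [-0.0075  0.0123  0.0306] z [0.14734799 0.16515353]
0.17 424 498 511 185 225 X [-0.0171 -0.0151 -0.0059] Y [-0.0168 -0.0043  0.006 ] z [0.17147061 0.19400616]
```

```bash
python3 - <<'E'
from h import *
im,d=bot.read_camera("top");cv2.imwrite("pics/t5.png",im);g=cv2.cvtColor(im,cv2.COLOR_BGR2GRAY).astype(np.float32)
def edges(cols,lo,hi):
    up=[];dn=[]
    for u in cols:
        v0=lo(u);v1=hi(u);c=g[v0:v1,u];gr=np.diff(c)
        for L,s in((up,1),(dn,-1)):
            k=int(np.argmax(s*gr));k=min(max(k,1),len(gr)-2)
            a,b,e=s*gr[k-1],s*gr[k],s*gr[k+1];o=.5*(a-e)/(a-2*b+e) if abs(a-2*b+e)>1e-6 else 0
            L.append((u,v0+k+.5+np.clip(o,-.5,.5)))
    return up,dn
ys=[]
for (x0,y0,x1,y1) in((346,211.5,378,206.5),(352,242,384,237)):
    f=lambda u:y0+(u-x0)*(y1-y0)/(x1-x0)
    for E in edges(range(x0,x1),lambda u:int(f(u)-5),lambda u:int(f(u)+6)):
        P=np.array([W("top",e,.008)[:2] for e in E],np.float32)
        vx,vy,x,y=cv2.fitLine(P,cv2.DIST_HUBER,0,.001,.001).ravel();s=-np.sign(vy);a=np.arctan2(s*vy,s*vx)
        t=np.radians(-81.84);ys.append(-x*np.sin(t)+y*np.cos(t));print("az",np.degrees(a).round(2),x,y,"ys",ys[-1])
print(np.mean(ys))
h=cv2.cvtColor(im,cv2.COLOR_BGR2HSV)
for n,k in dict(red=(h[...,0]<7)|(h[...,0]>173),yel=(h[...,0]>20)&(h[...,0]<35),blu=(h[...,0]>105)&(h[...,0]<125)).items():
    M=(k&(h[...,1]>100)&(h[...,2]>60)).astype(np.uint8)
    nn,l,s,c=cv2.connectedComponentsWithStats(M)
    for i in range(1,nn):
        if 4<s[i,4]<100 and 280<c[i][0]<340: print(n,s[i,4],c[i].round(1),W("top",c[i],.11).round(4))
crop=cv2.resize(im[185:260,270:400],None,fx=6,fy=6,interpolation=cv2.INTER_CUBIC);cv2.imwrite("pics/t5c.png",crop)
E
```

```text
az -83.2 0.57573634 -0.30342543 ys 0.5268397678062875
az -82.47 0.5526995 -0.29238454 ys 0.5056032868991722
az -82.68 0.43789852 -0.32078248 ys 0.3879338474265751
az -81.99 0.41471332 -0.31295726 ys 0.3660940870335409
0.446617747291394
red 65 [295.9 155.5] [ 0.7821 -0.0124  0.11  ]
red 7 [310.3 230.9] [ 0.4665 -0.0685  0.11  ]
yel 7 [329.3 228. ] [ 0.4779 -0.1469  0.11  ]
blu 5 [311.2 181.6] [ 0.671  -0.0749  0.11  ]
```

View pics/t5c.png

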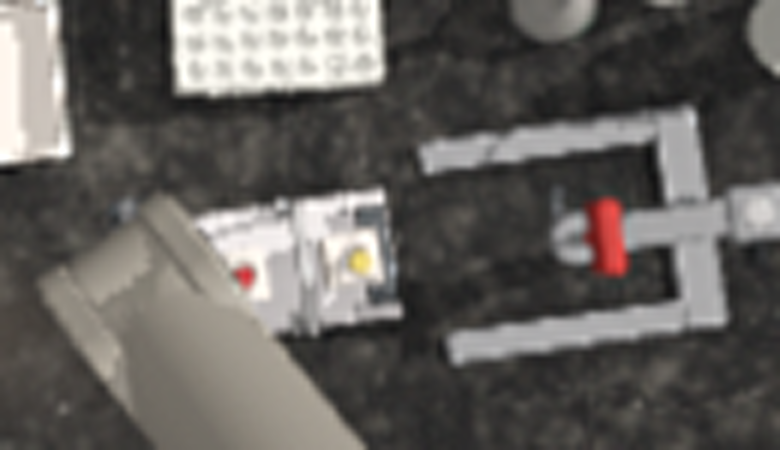

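The top view shows the carrier with both caps, pointing straight between the foot rails (tips at (430,155) and (455,350)), with the hook at (570,238). Stand origin is about (0.4904, −0.2761) at azimuth −82°. I slide the carrier in.

```bash
python3 -m pendant '[[0,-0.008,0,-0.001,0.2],[0,-0.016,-0.0005,0,0.2],[0,-0.018,-0.0005,0,0.1],[0,-0.018,-0.0005,0,0],[0,-0.018,-0.0005,0,0],[0,-0.018,-0.0005,0,0],[0,-0.018,-0.0005,0,0],[0,-0.018,-0.0005,0,0],[0,-0.018,-0.0005,0,0],[0,-0.016,-0.0005,0,0],[0,-0.01,-0.0005,0,0],[0,0,0,0,0]]'
python3 -c "
from h import *
go(.4771,-.179,.241,7.8)"
```

```text
t: 22.4
eef_pos: [0.4741, -0.1698, 0.2409]
tool_rot: [0.001, 0.659, 0.752, -0.0]
contact_force: [0.3, -2.8, 3.3]
gripper_width: 0.127
grasp_force: 58.9
t22.40 pos [ 0.4741 -0.1698  0.2409] azy 7.49 q7 -0.11 | yaw -0.31 no-turn [-0.0095  0.0018 -0.0001] after-turn [-0.0095  0.0018 -0.0001] n 0.2 w 10.8 F [ 0.3 -2.8  3.3] g 58.9
```

```bash
python3 -m pendant '[[0,-0.006,0.0015,0,-0.3],[0,-0.0035,0,0,0],[0,0,0,0,0],[0,0,0,0,0]]'
python3 - <<'E'
from h import *
go(.4771,-.179,.241,7.8)
o=np.array([.4904,-.2761,0]);xs=np.array([.1357,-.9907,0]);ys=np.array([.9907,.1357,0])
for c in("top","side"):
    im,d=bot.read_camera(c);cv2.imwrite(f"pics/{c}6.png",im)
    for n,z in dict(bail=.136,red_tube=.11,yellow_tube=.11).items():
        for r in bot.pinpoint(n,c)[:2]:
            P=W(c,r["at"],z);print(c,n,np.round(r["at"]),round(r["score"],2),P.round(4),"stand",((P-o)@xs).round(4),((P-o)@ys).round(4))
    h=cv2.cvtColor(im,cv2.COLOR_BGR2HSV);C=cloud(c,d)
    for n,k in dict(red=(h[...,0]<7)|(h[...,0]>173),yel=(h[...,0]>20)&(h[...,0]<35)).items():
        M=(k&(h[...,1]>100)&(h[...,2]>60)&(abs(C@xs-o@xs)<.09)&(abs(C@ys-o@ys)<.05)).astype(np.uint8)
        nn,l,s,cc=cv2.connectedComponentsWithStats(M)
        for i in range(1,nn):
            P=W(c,cc[i],.105);print(n,s[i,4],cc[i].round(1),((P-o)@xs).round(4),((P-o)@ys).round(4),C[l==i].mean(0).round(3))
b=cv2.imread("pics/side6.png")[90:200,240:350];a=cv2.imread("pics/top6.png")[190:250,310:400]
cv2.imwrite("pics/s6.png",np.hstack([cv2.resize(b,(400,400),interpolation=cv2.INTER_CUBIC),cv2.resize(a,(400,400),interpolation=cv2.INTER_CUBIC)]))
E
```

```text
t: 22.73
eef_pos: [0.4769, -0.1753, 0.2409]
tool_rot: [0.0, 0.656, 0.755, 0.0]
contact_force: [-1.2, -0.1, 5.4]
gripper_width: 0.128
grasp_force: 59.4
t22.73 pos [ 0.4769 -0.1753  0.2409] azy 8.07 q7 -0.09 | yaw 0.27 no-turn [-0.0037 -0.0003 -0.0001] after-turn [-0.0037 -0.0003 -0.0001] n 0.1 w 10.9 F [-1.2 -0.1  5.4] g 59.4
top bail [142. 222.] 0.81 [0.5061 0.6351 0.136 ] stand -0.9006 0.1392
top bail [365. 223.] 0.48 [ 0.4968 -0.2907  0.136 ] stand 0.0153 0.0043
top yellow_tube [356. 222.] 0.48 [ 0.5023 -0.2556  0.11  ] stand -0.0187 0.0145
red 60 [370.7 224.2] 0.0426 -0.0038 [ 0.491 -0.281  0.285]
side bail [296. 138.] 0.82 [ 0.4913 -0.2724  0.136 ] stand -0.0035 0.0014
side bail [282. 336.] 0.75 [0.5092 0.6356 0.136 ] stand -0.9007 0.1423
```

View pics/s6.png

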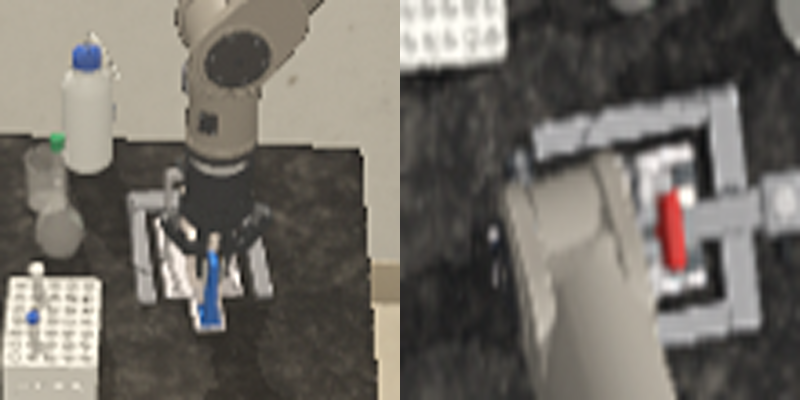

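```bash
python3 -m pendant '[[0,-0.004,-0.0002,0,0],[0,0,0,0,0],[0.05,0,0,0,0],[0.05,0,0,0,0],[0.05,0,0,0,0],[0.05,0,0,0,0],[0.05,0.005,0,-0.025,0],[0.05,0.01,0,-0.035,0],[0.05,0.02,0,-0.04,0],[0.05,0.03,0,-0.03,0],[0.05,0,0,0,0],[0.05,0,0,0,0]]'
python3 - <<'E'
from h import *
go(.4771,-.179,.241,7.8)
m=bot.camera_model("wrist");im,d=bot.read_camera("wrist");cv2.imwrite("pics/w7.png",im);np.save("pics/w7.npy",d);C=cloud("wrist",d,m)
o=np.array([.4904,-.2761,0]);xs=np.array([.1357,-.9907,0]);ys=np.array([.9907,.1357,0])
X=(C-o)@xs;Y=(C-o)@ys;Z=C[...,2]
def rep(n,M):
    M=M&(d>0);P=np.stack([X[M],Y[M]],1)
    if M.sum()>10: print(n,M.sum(),cv2.minAreaRect((P*1000).astype(np.float32)),np.percentile(P,[1,99],axis=0).round(4).tolist(),np.percentile(Z[M],[1,99]).round(3))
rep("bail",(Z>.125)&(Z<.142)&(abs(X-.015)<.025)&(abs(Y)<.06))
rep("rod",(Z>.15)&(Z<.176)&(abs(X)<.03)&(abs(Y)<.05))
rep("head",(Z>.178)&(Z<.215)&(abs(X)<.05)&(abs(Y)<.05))
rep("handle",(Z>.26)&(Z<.32)&(abs(X)<.05)&(abs(Y)<.05))
rep("railL",(Z<.02)&(Z>.004)&(abs(X)<.07)&(Y>.05)&(Y<.09))
rep("railR",(Z<.02)&(Z>.004)&(abs(X)<.07)&(Y<-.05)&(Y>-.09))
h=cv2.cvtColor(im,cv2.COLOR_BGR2HSV)
rep("blueplate",(h[...,0]>105)&(h[...,0]<125)&(h[...,1]>140)&(Z>.09)&(Z<.11))
for n,z in dict(bail=.136,hook_bowl=.148,hook_handle=.29).items():
    for r in bot.pinpoint(n,"wrist")[:1]:
        P=W("wrist",r["at"],z,m=m);print(n,np.round(r["at"]),round(r["score"],2),P.round(4),((P-o)@xs).round(4),((P-o)@ys).round(4))
E
```

```text
t: 24.13
eef_pos: [0.4686, -0.1161, 0.3687]
tool_rot: [0.002, 0.655, 0.756, 0.0]
contact_force: [1.0, -0.9, 0.0]
gripper_width: 0.585
grasp_force: 0.0
t24.13 pos [ 0.4686 -0.1161  0.3687] azy 8.18 q7 -0.02 | yaw 0.38 no-turn [-0.0631 -0.001   0.1279] after-turn [-0.0631 -0.0005  0.1279] n 3.6 w 50.0 F [ 1.  -0.9  0. ] g 0.0
railL 899 ((1.8715896606445312, 70.32543182373047), (134.945068359375, 19.354097366333008), 0.22578929364681244) [[-0.0608, 0.0607], [0.0684, 0.0795]] [0.005 0.011]
railR 573 ((26.019153594970703, -67.78836822509766), (17.790861129760742, 88.04090881347656), 89.3873062133789) [[-0.0131, -0.0759], [0.0692, -0.0588]] [0.005 0.011]
blueplate 552 ((-140.30502319335938, 99.51923370361328), (29.16921615600586, 229.4906768798828), 22.405380249023438) [[-0.1822, -0.0038], [-0.0867, 0.2058]] [0.09  0.102]
```

View pics/w7.png

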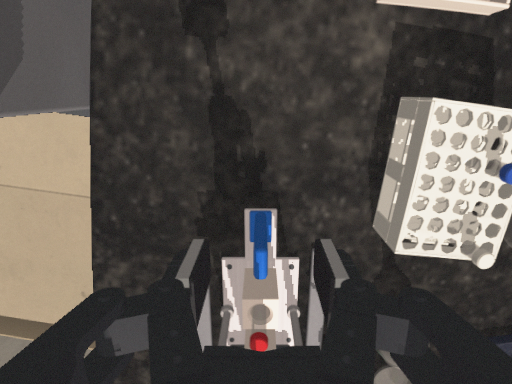

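The carrier stands released and straight: blue plate at (261,230), red cap at (259,342). The rails put the stand origin within about 1 mm of my estimate. I'll compute the carrier's offset from the plate.

```bash
python3 - <<'E'
from h import *
m=bot.camera_model("wrist");im=cv2.imread("pics/w7.png");d=np.load("pics/w7.npy");C=cloud("wrist",d,m)
o=np.array([.4904,-.2761,0]);xs=np.array([.1357,-.9907,0]);ys=np.array([.9907,.1357,0])
X=(C-o)@xs;Y=(C-o)@ys;Z=C[...,2];h=cv2.cvtColor(im,cv2.COLOR_BGR2HSV)
def rep(n,M):
    M=M&(d>0);P=np.stack([X[M],Y[M]],1)
    if M.sum()>10: print(n,M.sum(),cv2.minAreaRect((P*1000).astype(np.float32)),np.percentile(Z[M],[1,99]).round(3))
rep("blue",(h[...,0]>105)&(h[...,0]<125)&(h[...,1]>140)&(Z>.094)&(Z<.11)&(abs(Y)<.04))
rep("red",((h[...,0]<7)|(h[...,0]>173))&(h[...,1]>140)&(Z>.1)&(Z<.12)&(abs(Y)<.04))
rep("tongue+base",(Z>.001)&(Z<.011)&(abs(Y)<.05)&(X<-.06)&(h[...,2]>120)&(X>-.13))
M=(Z<.02)&(abs(Y)<.055)&(d>0)&(h[...,2]>110)&(h[...,1]<60)
for x in(-.11,-.105,-.1):
    k=M&(abs(X-x)<.003);print(x,Y[k].min() if k.any() else None,Y[k].max() if k.any() else None)
k=(h[...,1]<60)&(h[...,2]>110)&(Z<.02)&(abs(Y)<.012);print("tongue end X",X[k&(X>-.2)].min())
go(.5,-.15,.47)
E
```

```text
blue 396 ((-98.47393035888672, -1.830273151397705), (10.151581764221191, 29.08735466003418), 89.77561950683594) [0.094 0.099]
red 269 ((-23.98286247253418, -2.956602096557617), (15.579750061035156, 14.21229076385498), 54.85933303833008) [0.1   0.108]
tongue+base 656 ((-86.8505630493164, -2.1010780334472656), (53.8363151550293, 35.39513397216797), 0.6161547899246216) [0.002 0.011]
-0.11 -0.020081166040418846 0.015138204486387084
-0.105 -0.020188228306592036 0.01521562864988484
-0.1 -0.020464154215622962 0.015248491859122422
tongue end X -0.11374350251277195
t24.33 pos [ 0.4677 -0.1187  0.3656] azy 7.93 q7 -0.02 | yaw 0.00 no-turn [-0.0354  0.0275 -0.1045] after-turn [-0.0354  0.0275 -0.1045] n 2.8 w 50.0 F [-0.2  0.8 -0.1] g 0.0
```

```bash
python3 -m pendant '[[0.06,0,0,-0.02,-7.1],[0.06,0,0,-0.03,-7.1],[0.06,0,0,-0.035,-7.1],[0.06,0,0,-0.035,-7.1],[0.06,0,0,-0.035,-7.1],[0.06,0,0,-0.02,-7.1],[0.06,0,0,0,-7.1],[0.06,0,0,0,-7.1],[0.06,0,0,0,-7.1],[0.06,0,0,0,-7.1],[0.06,0,0,0,-7.1],[0.06,0,0,0,-7.1]]' 60
python3 - <<'E'
from h import *
go(.4914,-.276,.53,101)
E
```

```text
t: 25.33
eef_pos: [0.468, -0.119, 0.5408]
tool_rot: [-0.001, -0.03, 1.0, 0.001]
contact_force: [-0.9, -0.1, 0.1]
gripper_width: 0.697
grasp_force: 0.0
t25.33 pos [ 0.468  -0.119   0.5408] azy 93.48 q7 1.59 | yaw -7.52 no-turn [-0.0138 -0.1582  0.0105] after-turn [ 0.007  -0.1586  0.0105] n 4.0 w 59.5 F [-0.9 -0.1  0.1] g 0.0
```

```bash
python3 -m pendant '[[0.06,0,-0.025,0,-5],[0.06,0.003,-0.035,0,-2.5],[0.06,0.004,-0.038,0,0],[0.06,0,-0.035,0,0],[0.06,0,-0.0256,0,0],[0.06,0,0,0,0],[0.06,0,0,0,0],[0.06,0,0,0,0]]'
python3 - <<'E'
from h import *
m=bot.camera_model("wrist");im,d=bot.read_camera("wrist");cv2.imwrite("pics/w8.png",im);np.save("pics/w8.npy",d);C=cloud("wrist",d,m)
go(.4914,-.276,.45,101)
h=cv2.cvtColor(im,cv2.COLOR_BGR2HSV)
M=((h[...,0]<7)|(h[...,0]>173))&(h[...,1]>130)&(h[...,2]>70)&(C[...,2]>.25)&(d>0)
P=C[M];print(len(P),P.min(0),P.max(0))
for lo in(.3,.305):
    T=P[P[:,2]>lo];print(lo,len(T),cv2.minAreaRect((T[:,:2]*1000).astype(np.float32)) if len(T)>5 else "",np.median(T[:,2]) if len(T) else "")
E
```

```text
t: 26.0
eef_pos: [0.486, -0.2751, 0.5409]
tool_rot: [-0.001, -0.094, 0.996, 0.001]
contact_force: [-0.5, -0.3, 1.2]
gripper_width: 0.703
grasp_force: 0.0
t26.05 pos [ 0.4861 -0.2743  0.5414] azy 100.80 q7 1.88 | yaw -0.20 no-turn [-0.005  -0.0028  0.0914] after-turn [-0.005  -0.0028  0.0914] n 2.3 w 60.4 F [ 0.3  0.  -0.3] g 0.0
1526 [ 0.46261778 -0.28498811  0.27309405] [ 0.51091225 -0.21480322  0.43885885]
0.3 1390 ((487.143310546875, -248.20115661621094), (42.920501708984375, 70.92965698242188), 5.340683937072754) 0.3082123384115788
0.305 1287 ((487.1497802734375, -248.16403198242188), (42.78984451293945, 70.94808959960938), 5.467728137969971) 0.30830089158004814
```

```bash
python3 - <<'E'
from h import *
m=bot.camera_model("wrist");im=cv2.imread("pics/w8.png");d=np.load("pics/w8.npy");C=cloud("wrist",d,m)
h=cv2.cvtColor(im,cv2.COLOR_BGR2HSV)
M=((h[...,0]<7)|(h[...,0]>173))&(h[...,1]>130)&(h[...,2]>70)&(d>0)&(C[...,2]>.3)&(C[...,2]<.316)
n,l,s,c=cv2.connectedComponentsWithStats(M.astype(np.uint8));i=1+np.argmax(s[1:,4])
T=C[l==i];print(len(T),cv2.minAreaRect((T[:,:2]*1000).astype(np.float32)),np.median(T[:,2]))
E
```

```text
1385 ((489.895263671875, -274.8132019042969), (42.99051284790039, 15.98000431060791), 6.736231327056885) 0.3086641114161426
```

```bash
python3 -m pendant '[[0.06,-0.0037,-0.0009,0.02,4.1],[0.06,0,0,0.03,0],[0.06,0,0,0.025,0],[0.06,0,0,0.015,0],[0.06,0,0,0.004,0],[0.06,0,0,0,0],[0,0,0,0,0],[0,0,0,0,0],[0,0,0,0,0],[0,0,0,0,0],[0,0,0,0,0],[0,0,0,0,0]]' 60
python3 -c "
from h import *
go(.49,-.275,.4,96.7)"
```

```text
t: 27.05
eef_pos: [0.4902, -0.2747, 0.4491]
tool_rot: [0.001, -0.058, 0.998, -0.0]
contact_force: [-1.7, 2.8, 5.3]
gripper_width: 0.179
grasp_force: 60.9
t27.05 pos [ 0.4902 -0.2747  0.4491] azy 96.65 q7 1.74 | yaw -0.05 no-turn [ 0.0003 -0.0002  0.0491] after-turn [ 0.0003 -0.0002  0.0491] n 1.2 w 15.3 F [-1.7  2.8  5.3] g 60.9
```

```bash
python3 -m pendant '[[0,0,0,0.006,0],[0,0,0,0.008,0],[0,0,0,0.008,0],[0,0,0,0.008,0],[0,0,0,0.008,0],[0,0,0,0.008,0],[0,0,0,0.003,0],[0,0,0,0,0],[0,0,0,0,0]]'
python3 -c "
from h import *
go(.49,-.275,.4,96.7)"
```

```text
t: 27.8
eef_pos: [0.4903, -0.2748, 0.4002]
tool_rot: [0.001, -0.058, 0.998, -0.0]
contact_force: [-2.3, 3.3, 8.5]
gripper_width: 0.179
grasp_force: 61.3
t27.80 pos [ 0.4903 -0.2748  0.4002] azy 96.66 q7 1.70 | yaw -0.04 no-turn [ 0.0004 -0.0002  0.0002] after-turn [ 0.0004 -0.0002  0.0002] n 0.0 w 15.3 F [-2.3  3.3  8.5] g 61.3
```

```bash
python3 -m pendant '[[0,0,0,0,4],[0,0,0,0,7],[0,0,0,0,7],[0,0,0,0,7],[0,0,0,0,7],[0,0,0,0,7],[0,0,0,0,7],[0,0,0,0,7],[0,0,0,0,7],[0,0,0,0,7],[0,0,0,0,7],[0,0,0,0,7]]'
python3 -c "
from h import *
go(.49,-.275,.4,7.8)"
```

```text
t: 28.8
eef_pos: [0.4899, -0.2753, 0.4003]
tool_rot: [0.0, 0.607, 0.795, -0.0]
contact_force: [-5.1, 0.9, 8.1]
gripper_width: 0.174
grasp_force: 61.3
t28.80 pos [ 0.4899 -0.2753  0.4003] azy 15.28 q7 0.42 | yaw 7.48 no-turn [0.0003 0.0002 0.0003] after-turn [0.0003 0.0001 0.0003] n 0.0 w 14.9 F [-5.1  0.9  8.1] g 61.3
```

```bash
python3 -m pendant '[[0,0,0,0,5],[0,0,0,0,2],[0,0,0,0,0],[0,0,0,0,0]]'
python3 - <<'E'
from h import *
go(.49,-.275,.4,7.8);print(bot.get_obs()["torque"])
E
```

```text
t: 29.13
eef_pos: [0.4899, -0.2753, 0.4003]
tool_rot: [0.0, 0.652, 0.758, -0.0]
contact_force: [-3.0, 1.2, 9.1]
gripper_width: 0.178
grasp_force: 61.3
t29.13 pos [ 0.4899 -0.2753  0.4003] azy 8.61 q7 0.31 | yaw 0.81 no-turn [0.0003 0.0002 0.0003] after-turn [0.0003 0.0002 0.0003] n 0.0 w 15.2 F [-3.   1.2  9.1] g 61.3
[ 0.31365106  0.86457982 -0.03272646]
```

```bash
python3 -m pendant '[[0,0,0,-0.004,0],[0,0,0,-0.004,0],[0,0,0,-0.004,0],[0,0,0,-0.003,0],[0,0,0,-0.002,0],[0,0,0,-0.002,0],[0,0,0,-0.002,0],[0,0,0,-0.002,0],[0,0,0,-0.002,0],[0,0,0,-0.002,0],[0,0,0,-0.002,0],[0,0,0,0,0]]'
python3 - <<'E'
from h import *
go(.49,-.275,.4,7.8)
o=np.array([.4907,-.2755,0]);xs=np.array([.1357,-.9907,0]);ys=np.array([.9907,.1357,0])
for c in("side",):
    im,d=bot.read_camera(c);C=cloud(c,d);X=(C-o)@xs;Y=(C-o)@ys
    h=cv2.cvtColor(im,cv2.COLOR_BGR2HSV)
    M=(h[...,0]>100)&(h[...,0]<128)&(h[...,1]>120)&(C[...,2]>.03)&(d>0)&(abs(Y)<.05)&(abs(X+.1)<.06)
    print(M.sum(),C[M].min(0).round(4),C[M].max(0).round(4),"X",X[M].min(),X[M].max())
E
```

```text
t: 30.13
eef_pos: [0.4898, -0.2754, 0.4284]
tool_rot: [0.0, 0.652, 0.758, -0.0]
contact_force: [-2.1, 0.9, 3.3]
gripper_width: 0.18
grasp_force: 60.6
t30.13 pos [ 0.4898 -0.2754  0.4284] azy 8.62 q7 0.34 | yaw 0.82 no-turn [0.0004 0.0002 0.0284] after-turn [0.0004 0.0002 0.0284] n 0.7 w 15.4 F [-2.1  0.9  3.3] g 60.6
42 [ 0.4714 -0.1914  0.0312] [ 0.4835 -0.1556  0.1051] X -0.12134884096525048 -0.08427690634153416
```

```bash
python3 -m pendant '[[0,0,0,-0.002,0],[0,0,0,-0.002,0],[0,0,0,-0.002,0],[0,0,0,-0.002,0],[0,0,0,-0.002,0],[0,0,0,-0.002,0],[0,0,0,-0.002,0],[0,0,0,-0.002,0],[0,0,0,-0.002,0],[0,0,0,-0.0015,0],[0,0,0,0,0],[0,0,0,0,0]]'
python3 - <<'E'
from h import *
go(.49,-.275,.4,7.8)
o=np.array([.4907,-.2755,0]);xs=np.array([.1357,-.9907,0]);ys=np.array([.9907,.1357,0])
for c in("side",):
    im,d=bot.read_camera(c);C=cloud(c,d);X=(C-o)@xs;Y=(C-o)@ys
    h=cv2.cvtColor(im,cv2.COLOR_BGR2HSV)
    M=(h[...,0]>100)&(h[...,0]<128)&(h[...,1]>120)&(C[...,2]>.03)&(d>0)&(abs(Y)<.05)&(abs(X+.1)<.06)
    print(M.sum(),C[M].min(0).round(4),C[M].max(0).round(4),"X",X[M].min(),X[M].max())
E
```

```text
t: 31.18
eef_pos: [0.4898, -0.2754, 0.4475]
tool_rot: [0.0, 0.652, 0.758, -0.0]
contact_force: [-2.6, 0.5, 2.1]
gripper_width: 0.176
grasp_force: 60.4
t31.18 pos [ 0.4898 -0.2754  0.4475] azy 8.62 q7 0.35 | yaw 0.82 no-turn [0.0004 0.0003 0.0475] after-turn [0.0004 0.0003 0.0475] n 1.2 w 15.1 F [-2.6  0.5  2.1] g 60.4
66 [ 0.4674 -0.1965  0.0316] [ 0.4891 -0.1533  0.1309] X -0.12255391415822248 -0.07899024744710957
```

```bash
python3 -m pendant '[[0,0,0,-0.001,0],[0,0,0,0,0],[0,0,0,0,0],[0.03,0,0,0,0],[0.05,0,0,0,0],[0.06,0,0,0,0],[0.06,0,0,0,0],[0.06,0,0,-0.01,0],[0.06,0,0,-0.03,0],[0.06,0,0,-0.035,0],[0.06,0.02,0,-0.03,0],[0.06,0.035,0,0,0]]'
python3 -m pendant '[[0.06,0.035,0,0,0],[0.06,0.035,0,0,0],[0.06,0.02,0,0,0],[0.06,0,0,0,0],[0.06,0,0,0,0],[0.06,0,0,0,0],[0.06,0,0,0,0],[0.06,0,0,0,0],[0.06,0,0,0,0],[0.06,0,0,0,0],[0.06,0,0,0,0],[0.06,0,0,0,0]]'
python3 - <<'E'
from h import *
o=np.array([.4907,-.2755,0]);xs=np.array([.1357,-.9907,0]);ys=np.array([.9907,.1357,0])
for k in range(4):
  for c in("side",):
    im,d=bot.read_camera(c);C=cloud(c,d);X=(C-o)@xs;Y=(C-o)@ys
    h=cv2.cvtColor(im,cv2.COLOR_BGR2HSV)
    B=(h[...,0]>100)&(h[...,0]<128)&(h[...,1]>120)&(C[...,2]>.03)&(d>0)&(abs(Y)<.06)&(abs(X+.1)<.06)
    H=((h[...,0]<8)|(h[...,0]>172))&(h[...,1]>130)&(h[...,2]>60)&(C[...,2]>.2)&(abs(X)<.06)&(abs(Y)<.06)
    v,u=np.nonzero(B);print("plate",B.sum(),u.mean().round(2),v.mean().round(2),"topz",C[B][:,2].max().round(4),"handle",H.sum(),C[H][:,2].max() if H.any() else "")
m=bot.camera_model("wrist");im,d=bot.read_camera("wrist");C=cloud("wrist",d,m);X=(C-o)@xs;Y=(C-o)@ys;Z=C[...,2];h=cv2.cvtColor(im,cv2.COLOR_BGR2HSV)
for n,k in dict(red=(h[...,0]<7)|(h[...,0]>173),yel=(h[...,0]>20)&(h[...,0]<35),blu=(h[...,0]>105)&(h[...,0]<125)).items():
    M=k&(h[...,1]>120)&(Z>.09)&(abs(Y)<.06)&(X>-.16)&(d>0)
    nn,l,s,c=cv2.connectedComponentsWithStats(M.astype(np.uint8))
    for i in range(1,nn):
        if s[i,4]>30: Q=l==i;print(n,s[i,4],"X",np.median(X[Q]).round(4),"Y",np.median(Y[Q]).round(4),"z",np.percentile(Z[Q],[5,50,98]).round(4))
go(.49,-.1,.5)
E
```

```text
t: 32.23
eef_pos: [0.4826, -0.2238, 0.5599]
tool_rot: [0.005, 0.654, 0.756, 0.002]
contact_force: [0.2, -0.1, 0.9]
gripper_width: 0.702
grasp_force: 0.0
t: 33.23
eef_pos: [0.4681, -0.1323, 0.5534]
tool_rot: [-0.0, 0.652, 0.758, 0.0]
contact_force: [-0.3, -0.6, -0.2]
gripper_width: 0.704
grasp_force: 0.0
plate 68 297.76 164.5 topz 0.1306 handle 46 0.31206219342479513
plate 67 297.78 164.48 topz 0.1285 handle 46 0.31076430459463744
plate 68 297.76 164.5 topz 0.1305 handle 46 0.3127565555171544
plate 67 297.78 164.57 topz 0.1263 handle 46 0.3116698356331879
red 122 X -0.0255 Y 0.0005 z [0.1328 0.1376 0.1395]
red 542 X -0.0214 Y -0.0005 z [0.2794 0.2971 0.3096]
blu 236 X -0.1043 Y 0.0007 z [0.099  0.1264 0.1287]
t33.48 pos [ 0.4681 -0.132   0.5534] azy 8.63 q7 0.23 | yaw 0.00 no-turn [0.0284 0.0265 0.0534] after-turn [0.0284 0.0265 0.0534] n 1.7 w 60.3 F [-0.2 -0.4  0.2] g 0.0
```

```bash
python3 -m pendant '[[0.06,0,0,0,0],[0.06,0,0,0,0],[0.06,0,0,0,0],[0.06,0,0,0,0],[0.06,0,0,0,0],[0.06,0,0,0,0]]'; python3 -c "
from station import bot
print(bot.hand_in())"
```

```text
t: 33.98
eef_pos: [0.4681, -0.1321, 0.5534]
tool_rot: [0.0, 0.652, 0.758, 0.0]
contact_force: [-0.3, 0.6, 0.7]
gripper_width: 0.704
grasp_force: 0.0
the job is handed in; nothing more can be done
None
```

The carrier hangs upright and still at the top of the hook, about 28 mm off the counter, and the job is handed in at about 34 s; no verdict came back. The red tube was checked as seated after the lift; yellow was last checked before the slide under the hook, because it was not found in the last picture.

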